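# Load the optical test indexer, clamp, crank it round and power it

### The arm

A 6-joint arm with a two-finger parallel gripper is mounted at the origin on the work surface. World frame = base frame: x ahead of the robot, y to its left, z up, the work surface at z = 0. Lengths are in mm, angles in rad, forces in N, time in s.
With the tool pointing down it reaches from about 275 to 1000 mm from the base axis. Payload 8.4 kg.
Tool frame: the origin (TCP) lies between the finger pads; the fingertips stand 14 mm ahead of it and the grasp point (between the pads) lies 5 mm behind it; z points along the fingers, y is the line along which they close (so a half turn about z gives the same grasp; the last joint's range is limited). The gripper opens to 85 mm and grips with 20 to 120 N. Pads are 22 mm wide; open, the fingers measure 114 mm over their backs; the gripper's body (76 mm by 85 mm) begins 54 mm behind the grasp point. The pads swing forward as they close: fully open they stand 13 mm farther back than shut.
Start: joints at [-1.117, 0.353, 1.633, -0, 1.155, -0.002], TCP at [275.112, -561.196, 245.281] pointing down, gripper open.
Joint ranges: [-2.63, 2.63], [-0.92, 2.1], [0.06, 2.66], [-1.3, 4.44], [0, 2.69], [-3.02, 3.02]. Speed limits (rad/s): [2.22, 2.22, 2.79, 3.14, 3.14, 3.14].

### API

Orientations are given as a rotation vector (axis times angle).
In Python, from bench import manip gives the robot as it stands. The module is installed in compiled form; this text tells all that it offers.
- The arm moves only by the tool apply_moves, never from a script. Its argument "moves" is one flat list of numbers, 4 for each row, row after row: the shift along the tool's x, y, z normalised to -1 to 1, where 1 is 40 mm, then the turn about the tool's z normalised to -1 to 1, where 1 is 45 degrees. A call has 1 to 12 rows; each row shifts and turns the commanded pose from where the row before left it, along the tool's axes as they then stand; what a row does not reach is not made up. A row lasts 1/12 s, in which the tool goes at most 41.7 mm and 7.16 degrees, less where a joint would pass 70% of its speed; a pose out of reach is approached as far as the arm can. A call with a number of a shift or a turn outside -1 to 1 is refused whole. A call with a gripper value outside its range is refused whole. "gripper" is the opening, from -1 (shut) to 1 (fully open), set as the call begins (left out, the last holds). The fingers move at their own pace and stop on an object; the grip force is fixed at half the most. Time passes only in rows, so rows that do not move let the fingers close. It gives the time, the measured TCP pose, the force, the opening and the grip force at its end, in the units of the state.
- manip.observe(): the state, without advancing time (a new reading comes with each control period).
- manip.snapshot(name): name is "scene" or "top" or "wrist"; returns a dict with "frame" (480x640x3 uint8, red, green, blue), "camera_matrix" (3x3 intrinsics, pixels), "R" (3x3) and "t" (3): a world point X has camera coordinates R X + t. Camera axes: x right, y down, z forward; pixel columns grow to the right and rows downward; lengths in mm; the calibration is good to about 2 mm. The wrist camera is an equidistant fisheye: a pixel r from the principal point sees the ray r / f radians off the axis. A picture is of the moment at which its call begins. There is no depth.
- manip.close_job(): hands the job in; it is judged then, once.
The state is a dict: "time": time; "joints": joint angles; "joint_vel": joint speeds; "joint_torque": joint torques, N m; "tcp_pos": TCP position; "tool_rot": TCP orientation; "contact_force": force on the tool from outside, world axes, zero at the start; "torque": the same for the moment, N m; "width": finger opening in mm; "grasp_force": force on a finger pad.
Only numpy, scipy, OpenCV 4.12 (cv2) and the standard library are available. Lean on these libraries where they do the work, as an engineer would, in place of code of your own. Each camera call takes 0.05 s, during which the arm holds its last target. There are 200 camera calls.

### The job

Lay every white unit from the mat into the tray on the rotary table, one flat in each nest (any nest, either way round), and swing the keeper bar over them until it clicks fully shut. Then crank the handwheel four full turns clockwise to carry the tray half-way round to the test bar, stopping with the crank knob back at the white mark. Last, pull the power box's locking toggle out of its lock, flip it to the far side and let it drop back into its lock there; leave the meter, mug and screwdriver alone.

Things in the scene. Friction and masses are not known exactly. Their poses are not given: they have to be found in the camera images.
- unit1_c (a point): centre of a white plastic-cased network unit, a plain block 100 (its x) x 40 (y) x 40 (z) mm, 0.25 kg, with black vents on top and two brass sockets at one end; lies flat on the mat with its long side roughly along x. Grip it across its 40 mm width from above. Two or three of the three units are there; None if absent
- unit2_c (a point): centre of a white plastic-cased network unit, a plain block 100 (its x) x 40 (y) x 40 (z) mm, 0.25 kg, with black vents on top and two brass sockets at one end; lies flat on the mat with its long side roughly along x. Grip it across its 40 mm width from above. Two or three of the three units are there; None if absent
- unit3_c (a point): centre of a white plastic-cased network unit, a plain block 100 (its x) x 40 (y) x 40 (z) mm, 0.25 kg, with black vents on top and two brass sockets at one end; lies flat on the mat with its long side roughly along x. Grip it across its 40 mm width from above. Two or three of the three units are there; None if absent
- nest1 (a point): where the centre of a seated unit belongs in nest 1 of 3, 20 mm above the tray floor (which is 84 mm above the work surface). Nests lie side by side at 66 mm pitch, nest 2 in the middle; x is the nest's long way, z up; moves with the tray, which starts on the robot's side. A nest is 108 x 46 mm inside; the dark rails round it are 8 mm high
- nest2 (a point): where the centre of a seated unit belongs in nest 2 of 3, 20 mm above the tray floor (which is 84 mm above the work surface). Nests lie side by side at 66 mm pitch, nest 2 in the middle; x is the nest's long way, z up; moves with the tray, which starts on the robot's side. A nest is 108 x 46 mm inside; the dark rails round it are 8 mm high
- nest3 (a point): where the centre of a seated unit belongs in nest 3 of 3, 20 mm above the tray floor (which is 84 mm above the work surface). Nests lie side by side at 66 mm pitch, nest 2 in the middle; x is the nest's long way, z up; moves with the tray, which starts on the robot's side. A nest is 108 x 46 mm inside; the dark rails round it are 8 mm high
- keeper (a joint): keeper bar hinge, rad: 0 = shut across the units, 1.05 = wide open; starts 0.7 to 0.95. Opens counter-clockwise seen from above. Light to move until the last 0.06 rad, where it must be pushed over a sprung ball (3 to 5 N at the knob); past it the bar is held between ball and stop at 0 to 0.015. Steel bar 14 mm wide, 10 mm thick, its underside 4 mm above seated units
- keeper_knob (a point): middle of the upright black knob at the free end of the keeper bar: 20 mm diameter, 38 mm tall, standing on the bar; this point is 24 mm above the bar's top face and 14 mm below the knob's top, 230 mm from the hinge
- keeper_pivot (a point): point on the keeper bar's upright hinge axis at the height of keeper_knob; moves with the tray
- wheel (a joint): handwheel, rad, growing clockwise seen from above; 0 = crank knob at the white mark on the robot's side of the gearbox; starts at -0.5 to 0.5. 25.13 = four turns. Stops at -1.0 and 27.0; stays where it is left; 2 to 4 N at the knob. While cranked, the tray swings round by the right-hand (-y) side, sweeping 200 mm about the table's axis at 75 to 180 mm height
- crank_knob (a point): middle of the upright black crank knob on the handwheel: 22 mm diameter, 46 mm tall, free to spin about its own axis; this point is 28 mm above its foot and 18 mm below its top; circles at 45 mm radius about the wheel's axis
- wheel_axis (a point): point on the handwheel's upright axis at the height of crank_knob; its x axis points from the wheel's axis away from the white mark (at joint 0 the crank knob is 45 mm along -x of this frame). The wheel is 122 mm across, its top 30 mm below this point
- turntable (a joint): rotary table, rad, counter-clockwise seen from above, one eighth of wheel; 0 = tray on the robot's side, 3.14 = tray at the test bar
- toggle (a joint): locking toggle's swing, rad: 0 = leaning 0.45 rad towards the robot (-x of toggle_pivot's frame; off, the start), 0.9 = leaning 0.45 rad the far way (on). A cross-pin in a forked gate blocks it at about 0.15 from either end until the bat is pulled out
- toggle_bat (a joint): how far the toggle's bat is pulled out along its own length, m: 0 = locked, range 0 to 0.015; must be out by 0.010 or more to pass the gate. A spring draws it back (1.5 N at first, 5 N at full pull)
- toggle_head (a point): centre of the toggle's head, an aluminium roller 22 mm in diameter and 22 mm long along its y, turning freely about that axis on the end of the 9 mm bat, whose length is this frame's z. Gripped by its two flat ends (fingers closing along y) from above, it lets the bat tip between the fingers
- toggle_pivot (a point): the toggle's pivot (axis along this frame's y), 12 mm below the top of the power box and, with the bat locked, 78 mm from toggle_head. The power box is fixed, grey, 110 x 100 mm and 55 mm high; the forked gate stands 22 mm above its top under the bat
- indexer: the whole rotary indexer, fixed: grey round base 190 mm across, origin on the rotary table's axis at the work surface; the gearbox with the handwheel stands 205 mm along its y, the aluminium test bar (three lenses, 135 mm high) 215 mm along its x
- meter_c (a point): bystander: centre of a loose grey hand-held meter, 150 x 80 x 34 mm
- mug: bystander: white mug, 80 mm across, 85 mm high, origin under its base
- driver_grip (a point): bystander: handle of a 200 mm screwdriver lying on the bench
Things that resemble listed ones, but are neither listed nor needed, are in the scene too. Leave any orange, pink or red look-alike of the part that bears unit2_c alone.

How it is judged (in metres and radians):
On the way, in this order (a step that is already met when the one before it is completed fails the run):
1. all units lie flat in the nests and the keeper bar is shut in its detent (((horizontal distance between unit1_c and nest1 below 0.009 m and z of unit1_c in the frame of nest1 between -0.006 and 0.004 m and angle between the x axis of unit1_c and the x axis of nest1, either way round below 0.12 rad) or (horizontal distance between unit1_c and nest2 below 0.009 m and z of unit1_c in the frame of nest2 between -0.006 and 0.004 m and angle between the x axis of unit1_c and the x axis of nest2, either way round below 0.12 rad) or (horizontal distance between unit1_c and nest3 below 0.009 m and z of unit1_c in the frame of nest3 between -0.006 and 0.004 m and angle between the x axis of unit1_c and the x axis of nest3, either way round below 0.12 rad)) and ((horizontal distance between unit2_c and nest1 below 0.009 m and z of unit2_c in the frame of nest1 between -0.006 and 0.004 m and angle between the x axis of unit2_c and the x axis of nest1, either way round below 0.12 rad) or (horizontal distance between unit2_c and nest2 below 0.009 m and z of unit2_c in the frame of nest2 between -0.006 and 0.004 m and angle between the x axis of unit2_c and the x axis of nest2, either way round below 0.12 rad) or (horizontal distance between unit2_c and nest3 below 0.009 m and z of unit2_c in the frame of nest3 between -0.006 and 0.004 m and angle between the x axis of unit2_c and the x axis of nest3, either way round below 0.12 rad)) and ((horizontal distance between unit3_c and nest1 below 0.009 m and z of unit3_c in the frame of nest1 between -0.006 and 0.004 m and angle between the x axis of unit3_c and the x axis of nest1, either way round below 0.12 rad) or (horizontal distance between unit3_c and nest2 below 0.009 m and z of unit3_c in the frame of nest2 between -0.006 and 0.004 m and angle between the x axis of unit3_c and the x axis of nest2, either way round below 0.12 rad) or (horizontal distance between unit3_c and nest3 below 0.009 m and z of unit3_c in the frame of nest3 between -0.006 and 0.004 m and angle between the x axis of unit3_c and the x axis of nest3, either way round below 0.12 rad)) and value of joint keeper below 0.02 rad), for 0.2 s.
2. with the keeper shut, the handwheel has been cranked four turns clockwise and the tray is at the test bar (value of joint wheel between 24.783 and 25.483 rad and value of joint keeper below 0.02 rad), for 0.2 s.
3. the toggle is flipped to the far side and back in its lock (value of joint toggle above 0.8 rad and value of joint toggle_bat below 0.003 m), for 0.2 s.
At the end, for the whole second after the job is handed in: Each unit present lies flat in a nest (within 9 mm sideways, 4 mm in height, 0.12 rad), the keeper reads under 0.02, the handwheel four turns (25.13 within 0.35), the toggle is over (above 0.8) with its bat in (under 3 mm), all at rest (all of step 2 and all of step 3 and ((horizontal distance between unit1_c and nest1 below 0.009 m and z of unit1_c in the frame of nest1 between -0.006 and 0.004 m and angle between the x axis of unit1_c and the x axis of nest1, either way round below 0.12 rad) or (horizontal distance between unit1_c and nest2 below 0.009 m and z of unit1_c in the frame of nest2 between -0.006 and 0.004 m and angle between the x axis of unit1_c and the x axis of nest2, either way round below 0.12 rad) or (horizontal distance between unit1_c and nest3 below 0.009 m and z of unit1_c in the frame of nest3 between -0.006 and 0.004 m and angle between the x axis of unit1_c and the x axis of nest3, either way round below 0.12 rad)) and ((horizontal distance between unit2_c and nest1 below 0.009 m and z of unit2_c in the frame of nest1 between -0.006 and 0.004 m and angle between the x axis of unit2_c and the x axis of nest1, either way round below 0.12 rad) or (horizontal distance between unit2_c and nest2 below 0.009 m and z of unit2_c in the frame of nest2 between -0.006 and 0.004 m and angle between the x axis of unit2_c and the x axis of nest2, either way round below 0.12 rad) or (horizontal distance between unit2_c and nest3 below 0.009 m and z of unit2_c in the frame of nest3 between -0.006 and 0.004 m and angle between the x axis of unit2_c and the x axis of nest3, either way round below 0.12 rad)) and ((horizontal distance between unit3_c and nest1 below 0.009 m and z of unit3_c in the frame of nest1 between -0.006 and 0.004 m and angle between the x axis of unit3_c and the x axis of nest1, either way round below 0.12 rad) or (horizontal distance between unit3_c and nest2 below 0.009 m and z of unit3_c in the frame of nest2 between -0.006 and 0.004 m and angle between the x axis of unit3_c and the x axis of nest2, either way round below 0.12 rad) or (horizontal distance between unit3_c and nest3 below 0.009 m and z of unit3_c in the frame of nest3 between -0.006 and 0.004 m and angle between the x axis of unit3_c and the x axis of nest3, either way round below 0.12 rad)) and linear speed of each of unit1, unit2, unit3 below 0.03 m/s and velocity of joint wheel between -0.1 and 0.1 rad/s); the robot touches nothing.
It fails at once if the meter, mug or screwdriver is moved by more than 3 cm (distance of any of meter_c, mug, driver_grip from where it was at the start of the episode above 0.03 m).
It fails at once if a unit falls off the bench (height (world z) of any of unit1_c, unit2_c, unit3_c below -0.05 m).
Of unit1, unit2, unit3 only 2 to 3 are there at a start; the rules pass over those that are not, and their reading is None.
At some moment in a run one of unit1, unit2, unit3 may be knocked a few centimetres aside while the robot is not near it.
Once in a run the grip may slacken for a moment while it holds something.
It also fails if it takes over 192 s, if anything falls off the work surface, if the arm or the gripper's body presses on something with over 40 N, if the wrist force passes 120 N, or if a joint passes its speed limit or range.

## Working session

There is one attempt and no reset: what is moved stays moved. The work goes in short steps, Python scripts to look and compute and a tool call to move; the robot and the scene stay as the last step left them, time stands still between calls to the robot, and variables do not carry over. Pictures are saved under pics/ and viewed, at most 14 in all, crops included, and the job is handed in when it is done.

Besides the shell and the picture viewer there is one more tool, called after "Emit:" by a JSON object that holds its "name" and its "arguments". apply_moves: Moves the arm, as the interface text tells. Its arguments: {"type":"object","properties":{"moves":{"type":"array"},"gripper":{"type":"number"}},"required":["moves"]}

```bash
mkdir -p pics
cat > h.py <<'E'
import numpy as np, cv2
from bench import manip
def snap(n):
    s=manip.snapshot(n); return s
def ray(s,u,v):
    K=s["camera_matrix"];R=np.array(s["R"]);t=np.array(s["t"])
    d=np.linalg.inv(K)@np.array([u,v,1.]); return -R.T@t, R.T@d
def onplane(s,u,v,z):
    c,d=ray(s,u,v); return (c+d*(z-c[2])/d[2])
def proj(s,X):
    p=np.array(s["camera_matrix"])@(np.array(s["R"])@np.array(X,float)+np.array(s["t"])); return p[:2]/p[2]
def save(s,n): cv2.imwrite("pics/"+n+".png",cv2.cvtColor(s["frame"],cv2.COLOR_RGB2BGR))
E
python3 - <<'E'
from h import *
for n in ("scene","top","wrist"):
    s=snap(n); save(s,n+"0"); print(n,s["camera_matrix"],s["R"],s["t"])
o=manip.observe();print(o)
E
```

```text
scene [[511.39180146   0.         322.16040847]
 [  0.         511.39180146 237.24919941]
 [  0.           0.           1.        ]] [[-0.73359534  0.67955334 -0.0067186 ]
 [ 0.45787626  0.48693539 -0.74380324]
 [-0.50218245 -0.54872688 -0.66836487]] [ 422.96051838 -105.77229838 1463.18369764]
top [[536.16134498   0.         314.7162153 ]
 [  0.         536.16134498 231.35054658]
 [  0.           0.           1.        ]] [[ 0.00551025 -0.99996422 -0.00641901]
 [-0.99812067 -0.00510809 -0.06106578]
 [ 0.0610308   0.00674343 -0.9981131 ]] [ -78.68598159  504.18545059 1285.64951488]
wrist [[371.64829954   0.         314.74389616]
 [  0.         371.64829954 244.9381741 ]
 [  0.           0.           1.        ]] [[ 0.44009296 -0.89795128 -0.00129627]
 [-0.86295086 -0.42333721  0.27586486]
 [-0.24826196 -0.12028756 -0.96119556]] [-622.94774706  -36.28509924  379.33599745]
{'time': 0.15, 'joints': array([-1.11742063e+00,  3.53507817e-01,  1.63396993e+00, -1.79202206e-05,
        1.15522671e+00, -2.38267947e-03]), 'joint_vel': array([ 9.16264402e-04, -6.24698046e-04, -2.34171507e-03,  2.34519813e-04,
       -1.34312740e-05,  5.53755605e-04]), 'joint_torque': array([-9.62006416e-04, -6.05635571e+01, -3.42338741e+01, -1.01563619e-04,
        6.08691058e-03, -9.74992417e-06]), 'tcp_pos': array([ 274.93552284, -560.87597806,  244.71958805]), 'tool_rot': array([-3.05932060e+00, -7.09490720e-01,  4.15434513e-04]), 'contact_force': array([0.41325554, 0.19605018, 0.06431208]), 'torque': array([-0.0337411 ,  0.00962649, -0.03397533]), 'grasp_force': 0.0, 'width': 85.48741729303977}
```

View pics/top0.png

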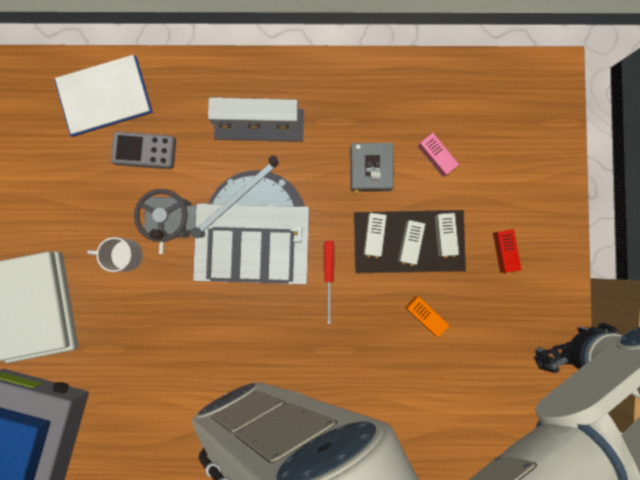

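View pics/scene0.png

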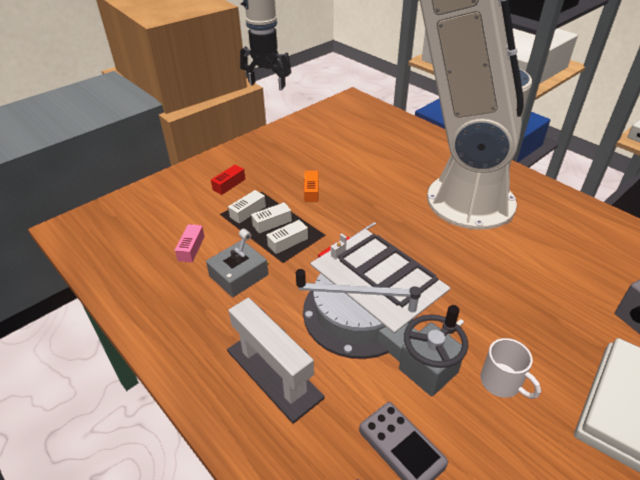

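The top view shows three white units on the black mat at (375,235), (412,243) and (447,235). Look-alikes are pink (438,153), red (508,250) and orange (427,315), plus the white tray floors at (223,253), (252,254) and (281,255). I choose the three white blocks on the mat and will check them in a crop.

```bash
cat > meas.py <<'E'
from h import *
def whites(s,box,thr,zs,lo=80):
    x0,y0,x1,y1=box; f=s["frame"][y0:y1,x0:x1]
    f=cv2.resize(f,None,fx=4,fy=4,interpolation=cv2.INTER_CUBIC)
    hsv=cv2.cvtColor(f,cv2.COLOR_RGB2HSV)
    m=((hsv[...,2]>thr)&(hsv[...,1]<60)).astype(np.uint8)
    m=cv2.morphologyEx(m,cv2.MORPH_CLOSE,np.ones((9,9)))
    for c in cv2.findContours(m,cv2.RETR_EXTERNAL,cv2.CHAIN_APPROX_NONE)[0]:
        if cv2.contourArea(c)<lo*16: continue
        b=cv2.boxPoints(cv2.minAreaRect(c)); b=(b+.5)/4-.5+[x0,y0]
        P=np.array([onplane(s,*p,zs)[:2] for p in b])
        e1,e2=P[1]-P[0],P[2]-P[1]; L=e1 if np.hypot(*e1)>np.hypot(*e2) else e2
        a=np.arctan2(L[1],L[0]); a=(a+np.pi/2)%np.pi-np.pi/2
        print("c",P.mean(0).round(1),"size",np.hypot(*e1).round(1),np.hypot(*e2).round(1),"ang",a.round(3), "px",b.mean(0).round(1))
E
python3 - <<'E'
from meas import *
s=snap("top")
print("cam",-s["R"].T@s["t"])
print("units");whites(s,(356,205,465,275),150,41)
print("nests");whites(s,(206,227,296,282),150,84)
crop=s["frame"][130:300,180:480]
cv2.imwrite("pics/crop1.png",cv2.cvtColor(cv2.resize(crop,None,fx=2.6,fy=2.6,interpolation=cv2.INTER_CUBIC),cv2.COLOR_RGB2BGR))
for n,p in dict(kn=(273,160),piv=(200,233),ck=(157,236),wa=(162,215)).items(): print(n,onplane(s,*p,130).round(0))
E
```

```text
cam [ 425.20727821  -84.77743216 1313.50701747]
units
c [ 479.  -307.7] size 100.3 40.7 ang -0.21 px [412.2 242. ]
c [ 498.3 -392.2] size 40.4 100.4 ang 0.089 px [447.9 234.1]
c [ 496.7 -219.4] size 100.7 40.7 ang -0.121 px [375.  234.3]
nests
c [439.4 -28.5] size 8.0 107.6 ang 0.008 px [293.6 257.9]
c [444.5   5. ] size 108.7 46.9 ang -0.022 px [279.1 255.6]
c [446.1  71.2] size 108.8 46.5 ang -0.022 px [250.2 254.7]
c [447.8 137.4] size 108.9 45.8 ang -0.025 px [221.4 253.8]
c [505.5  44.8] size 153.6 10.4 ang -1.566 px [262.  228.9]
kn [657.  17. 130.]
piv [493. 177. 130.]
ck [485. 272. 130.]
wa [532. 262. 130.]
```

View pics/crop1.png

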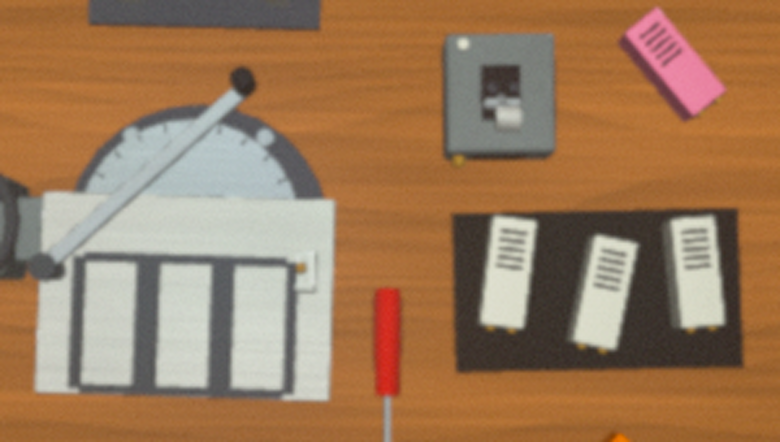

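The crop confirms the three white blocks with vents and brass sockets on the mat at (510,270), (605,290) and (695,270). Their measured size is 100x40 mm. The nests measure 108x46 mm at 66 mm pitch, and the toggle, keeper and wheel are visible.

```bash
cat > go.py <<'E'
import sys; from h import *
from scipy.spatial.transform import Rotation as Ro
# usage: go.py theta x y z [x y z ...]  -> turn, then shifts in move units (tool axes at theta)
o=manip.observe(); M=Ro.from_rotvec(o["tool_rot"]).as_matrix()
th0=np.arctan2(M[1,0],M[0,0]); a=list(map(float,sys.argv[1:])); th=a[0] if abs(a[0])<9 else th0
print("tcp",o["tcp_pos"].round(1),"th",th0.round(3),"zax",M[:,2].round(3),"turn",round(np.degrees((th0-th+np.pi)%(2*np.pi)-np.pi)/45,3),"w",round(o["width"],1),"F",o["contact_force"].round(1),"t",round(o["time"],2),"q1,6",o["joints"][[0,5]].round(2))
p=o["tcp_pos"]
for i in range(1,len(a)-2,3):
    d=np.array(a[i:i+3])-p; p=np.array(a[i:i+3])
    print(a[i:i+3],"->",((np.array([d[0]*np.cos(th)+d[1]*np.sin(th),d[0]*np.sin(th)-d[1]*np.cos(th),-d[2]]))/40).round(3))
E
python3 go.py 0.089 488 -393 120 488 -393 29
python3 - <<'E'
from h import *
# stereo for knobs: find dark tops in both views
t=snap("top"); c=snap("scene")
def tri(a,b):
    c1,d1=ray(t,*a);c2,d2=ray(c,*b); A=np.stack([d1,-d2],1); k=np.linalg.lstsq(A,c2-c1,rcond=None)[0]
    p,q=c1+k[0]*d1,c2+k[1]*d2; return ((p+q)/2).round(1),np.linalg.norm(p-q).round(1)
print("knobtop",tri((273,160),(301,273)))
print("pivot cap",tri((200,233),(415,291)))
print("crank top",tri((157,234),(453,311)))
print("wheel hub",tri((162,215),(436,338)))
f=c["frame"]
cr=np.hstack([cv2.resize(f[215:405,270:480],None,fx=3,fy=3,interpolation=cv2.INTER_CUBIC)])
cv2.imwrite("pics/crop2.png",cv2.cvtColor(cr,cv2.COLOR_RGB2BGR))
E
```

```text
tcp [ 275.  -560.9  244.8] th 0.456 zax [-0.     0.001 -1.   ] turn 0.467 w 85.2 F [ 0.6 -0.  -0.4] t 0.2 q1,6 [-1.12 -0.  ]
[488.0, -393.0, 120.0] -> [ 5.677 -3.709  3.121]
[488.0, -393.0, 29.0] -> [0.    0.    2.275]
knobtop (array([647.6,  14.6, 170.6]), np.float64(2.7))
pivot cap (array([490.6, 179.3, 131.5]), np.float64(6.1))
crank top (array([487.9, 269.3, 145.8]), np.float64(3.7))
wheel hub (array([533.3, 271.3, 105.1]), np.float64(3.8))
```

View pics/crop2.png

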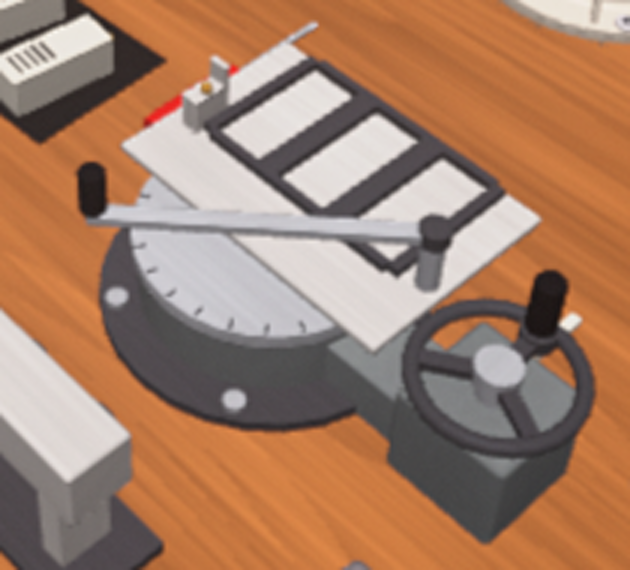

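The close view shows the keeper bar raised over the table with its pivot cap at (435,225), the catch at (205,95) and its knob at (90,190). The crank knob is at (548,305), near the white mark. Starting with the rightmost unit.

Emit:
{"name": "apply_moves", "arguments": {"moves": [0, 0, 0, 0.156, 0, 0, 0, 0.156, 0, 0, 0, 0.155, 0.631, -0.412, 0.347, 0, 0.631, -0.412, 0.347, 0, 0.631, -0.412, 0.347, 0, 0.631, -0.412, 0.347, 0, 0.631, -0.412, 0.347, 0, 0.631, -0.412, 0.347, 0, 0.631, -0.412, 0.347, 0, 0.631, -0.412, 0.347, 0, 0.631, -0.412, 0.347, 0], "gripper": 0.41}}

```text
time: 1.3
tcp_pos: [489.2, -392.2, 119.7]
tool_rot: [3.138, 0.14, 0.0]
contact_force: [0.6, -0.1, 0.1]
width: 60.1
grasp_force: 0.0
```

```bash
python3 go.py 0.089 488 -393 29
python3 - <<'E'
from meas import *
s=snap("top"); save(s,"t1"); whites(s,(356,205,465,275),150,41)
E
```

```text
tcp [ 489.2 -392.2  119.7] th 0.089 zax [ 0. -0. -1.] turn -0.0 w 60.1 F [ 0.6 -0.1  0.1] t 1.3 q1,6 [-0.68  0.8 ]
[488.0, -393.0, 29.0] -> [-0.033  0.016  2.269]
c [ 433.3 -408.7] size 43.8 60.8 ang -0.012 px [455.1 261.5]
c [ 478.9 -307.8] size 100.1 40.0 ang -0.211 px [412.3 242.1]
c [ 527.1 -389.7] size 39.7 42.4 ang 0.091 px [446.7 221.9]
c [ 496.7 -219.5] size 100.4 40.3 ang -0.124 px [375.  234.4]
```

Emit:
{"name": "apply_moves", "arguments": {"moves": [-0.033, 0.016, 0.6, 0, 0, 0, 0.6, 0, 0, 0, 0.6, 0, 0, 0, 0.47, 0, 0, 0, 0, 0, 0, 0, 0, 0]}}

```text
time: 1.85
tcp_pos: [486.3, -393.7, 28.9]
tool_rot: [-3.137, -0.14, 0.003]
contact_force: [0.4, -0.2, 1.4]
width: 59.9
grasp_force: 0.0
```

Emit:
{"name": "apply_moves", "arguments": {"moves": [0, 0, 0, 0, 0, 0, 0, 0, 0, 0, 0, 0, 0, 0, 0, 0, 0, 0, 0, 0, 0, 0, 0, 0, 0, 0, -0.5, 0, 0, 0, -1, 0, 0, 0, -1, 0, 0, 0, -1, 0, 0, 0, 0, 0], "gripper": -0.4}}

```text
time: 2.77
tcp_pos: [490.3, -396.8, 178.3]
tool_rot: [3.13, 0.139, 0.015]
contact_force: [1.6, -0.5, -2.5]
width: 39.1
grasp_force: 61.9
```

```bash
python3 go.py -0.024 437.5 137.7 170 437.5 137.7 112
```

```text
tcp [ 490.3 -396.8  178.3] th 0.089 zax [ 0.01  -0.008 -1.   ] turn 0.144 w 39.1 F [ 1.6 -0.5 -2.5] t 2.77 q1,6 [-0.68  0.8 ]
[437.5, 137.7, 170.0] -> [ -1.641 -13.327   0.208]
[437.5, 137.7, 112.0] -> [ 0.   -0.    1.45]
```

Emit:
{"name": "apply_moves", "arguments": {"moves": [0, 0, 0, 0.144, -0.12, -0.9, 0, 0, -0.12, -0.9, 0, 0, -0.12, -0.9, 0, 0, -0.12, -0.9, 0, 0, -0.12, -0.9, 0, 0, -0.12, -0.9, 0, 0, -0.12, -0.9, 0, 0, -0.12, -0.9, 0, 0, -0.12, -0.9, 0, 0, -0.12, -0.9, 0, 0, -0.12, -0.9, 0, 0]}}

```text
time: 3.77
tcp_pos: [442.9, 4.7, 169.7]
tool_rot: [-3.141, 0.038, -0.001]
contact_force: [1.7, 0.4, -2.8]
width: 39.3
grasp_force: 61.9
```

Emit:
{"name": "apply_moves", "arguments": {"moves": [-0.09, -0.85, 0, 0, -0.09, -0.85, 0, 0, -0.09, -0.85, 0, 0, -0.05, -0.7, 0, 0, 0, 0, 0, 0, 0, 0, 0, 0, 0, 0, 0, 0]}}

```text
time: 4.35
tcp_pos: [433.6, 133.1, 169.4]
tool_rot: [3.141, -0.036, -0.0]
contact_force: [-0.9, -0.5, -3.4]
width: 39.0
grasp_force: 62.3
```

```bash
python3 go.py -0.024 436 137.7 170 436 137.7 112
python3 - <<'E'
from h import *
for n in("top","wrist"): save(snap(n),n+"2")
E
```

```text
tcp [433.6 133.1 169.4] th -0.023 zax [-0. -0. -1.] turn 0.001 w 39.0 F [-0.9 -0.5 -3.4] t 4.35 q1,6 [0.29 1.89]
[436.0, 137.7, 170.0] -> [ 0.056 -0.116 -0.014]
[436.0, 137.7, 112.0] -> [ 0.   -0.    1.45]
```

View pics/wrist2.png

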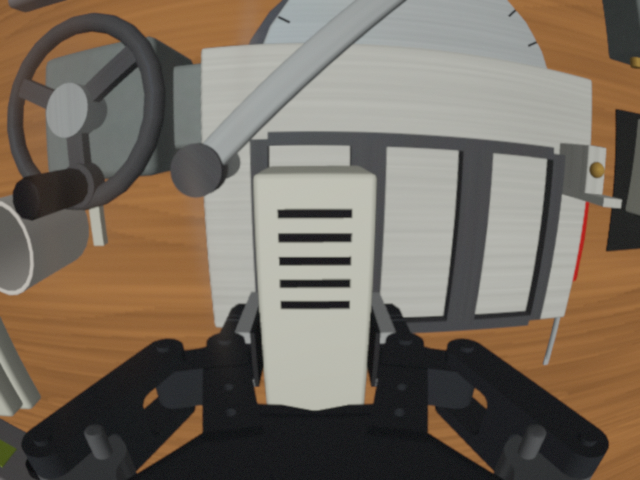

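```bash
cat >> h.py <<'E'
def wray(s,u,v):
    K=s["camera_matrix"];R=np.array(s["R"]);a=(u-K[0,2])/K[0,0];b=(v-K[1,2])/K[1,1]
    r=np.hypot(a,b)+1e-9; d=np.array([a/r*np.sin(r),b/r*np.sin(r),np.cos(r)])
    return -R.T@np.array(s["t"]), R.T@d
def wplane(s,u,v,z):
    c,d=wray(s,u,v); return c+d*(z-c[2])/d[2]
E
python3 - <<'E'
from h import *
s=snap("wrist")
for n,u,v,z in (("unit top front",315,180,182),("L",256,180,182),("R",375,180,182),("nest1 far L",270,147,92),("nest1 far R",350,147,92),("pivot",196,165,142),("hub",68,110,105)): print(n,wplane(s,u,v,z).round(1))
E
```

```text
unit top front [490.7 132.  182. ]
L [491.4 150.7 182. ]
R [490.4 113.  182. ]
nest1 far L [500.5 156.5  92. ]
nest1 far R [499.3 112.4  92. ]
pivot [495.4 183.4 142. ]
hub [535.1 278.7 105. ]
```

Emit:
{"name": "apply_moves", "arguments": {"moves": [0.056, -0.116, 0.2, 0, 0, 0, 0.5, 0, 0, 0, 0.4, 0, 0, 0, 0.25, 0, 0, 0, 0.07, 0, 0, 0, 0, 0, 0, 0, 0, 0]}}

```text
time: 5.08
tcp_pos: [436.6, 137.8, 112.6]
tool_rot: [-3.141, 0.039, 0.0]
contact_force: [0.4, 0.1, -2.5]
width: 39.0
grasp_force: 62.2
```

```bash
python3 go.py -0.024 436 137.7 112
```

```text
tcp [436.6 137.8 112.6] th -0.025 zax [-0.  0. -1.] turn -0.001 w 39.0 F [ 0.4  0.1 -2.5] t 5.08 q1,6 [0.3 1.9]
[436.0, 137.7, 112.0] -> [-0.016  0.003  0.016]
```

Emit:
{"name": "apply_moves", "arguments": {"moves": [0, 0, 0.03, 0, 0, 0, 0.02, 0, 0, 0, 0, 0]}}

```text
time: 5.33
tcp_pos: [436.8, 138.1, 112.3]
tool_rot: [-3.141, 0.039, -0.001]
contact_force: [-8.5, -1.2, 23.1]
width: 39.2
grasp_force: 65.5
```

Emit:
{"name": "apply_moves", "arguments": {"moves": [0, 0, 0, 0, 0, 0, 0, 0, 0, 0, 0, 0, 0, 0, 0, 0, 0, 0, -0.5, 0, 0, 0, -1, 0, 0, 0, -1, 0, 0, 0, 0, 0], "gripper": 0.27}}

```text
time: 6.0
tcp_pos: [440.0, 139.1, 217.1]
tool_rot: [-3.138, 0.038, -0.015]
contact_force: [1.7, 0.7, 0.4]
width: 54.1
grasp_force: 0.0
```

```bash
python3 - <<'E'
from meas import *
s=snap("wrist"); save(s,"w3"); s=snap("top"); whites(s,(356,205,465,275),150,41)
E
python3 go.py -0.21 469.2 -305.6 180 469.2 -305.6 29
```

```text
c [ 478.9 -307.7] size 100.2 40.3 ang -0.209 px [412.2 242. ]
c [ 496.7 -219.4] size 100.6 40.5 ang -0.123 px [375.  234.4]
tcp [437.4 138.3 212.2] th -0.024 zax [ 0.004  0.001 -1.   ] turn 0.237 w 54.2 F [-0.4 -0.2 -0.5] t 6.1 q1,6 [0.3 1.9]
[469.2, -305.6, 180.0] -> [ 3.09  10.688  0.806]
[469.2, -305.6, 29.0] -> [ 0.    -0.     3.775]
```

View pics/w3.png

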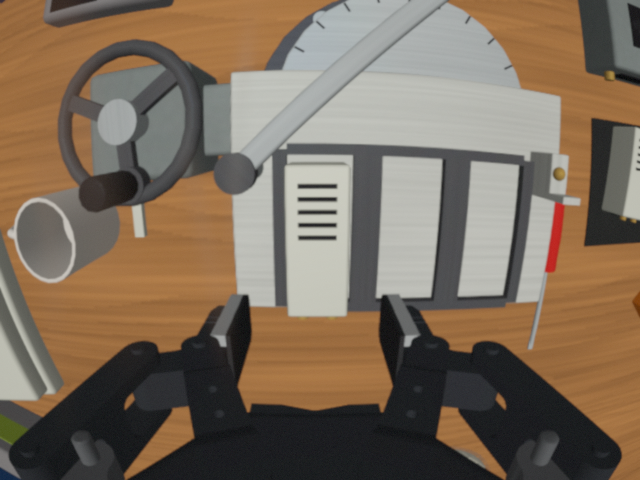

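Run:
```python
from meas import *
s=snap("wrist")
for p in ((285,166),(349,165),(349,316),(287,316)): print(wplane(s,*p,124).round(1))
print("cam",-s["R"].T@s["t"])
t=snap("top")
f=t["frame"][222:290,190:312]; cv2.imwrite("pics/c4.png",cv2.cvtColor(cv2.resize(f,None,fx=6,fy=6,interpolation=cv2.INTER_CUBIC),cv2.COLOR_RGB2BGR))
for x in (397.5,497.5):
  for y in (118,158): print(proj(t,(x,y,124)).round(1))
```

```text
[492.8 155.5 124. ]
[492.5 118.1 124. ]
[395.7 118.1 124. ]
[396.7 158.6 124. ]
cam [506.10803168 137.50564551 341.66715594]
[226.5 276.2]
[208.5 276.1]
[227.2 231.1]
[209.2 231. ]
```

View pics/c4.png

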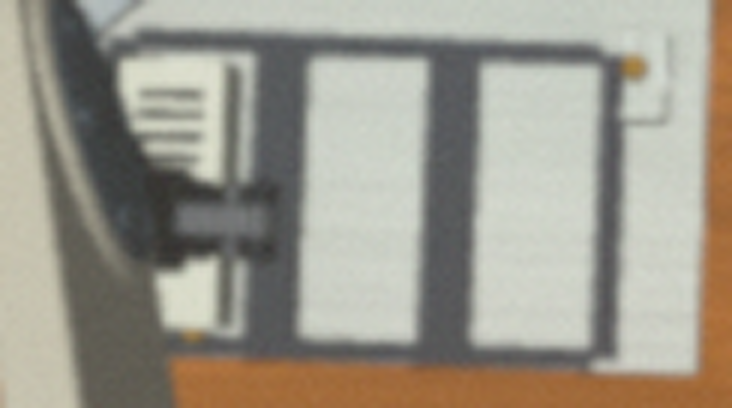

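Emit:
{"name": "apply_moves", "arguments": {"moves": [0, 0, 0, 0.119, 0, 0, 0, 0.118, 0.234, 0.822, 0.06, 0, 0.234, 0.822, 0.06, 0, 0.234, 0.822, 0.06, 0, 0.234, 0.822, 0.06, 0, 0.234, 0.822, 0.06, 0, 0.234, 0.822, 0.06, 0, 0.234, 0.822, 0.06, 0, 0.234, 0.822, 0.06, 0, 0.234, 0.822, 0.06, 0, 0.234, 0.822, 0.06, 0], "gripper": 0.41}}

```text
time: 7.2
tcp_pos: [458.0, -204.4, 184.8]
tool_rot: [-3.123, 0.33, 0.005]
contact_force: [-0.4, 0.1, 0.6]
width: 60.2
grasp_force: 0.0
```

Emit:
{"name": "apply_moves", "arguments": {"moves": [0.234, 0.822, 0.3, 0, 0.234, 0.822, 0.5, 0, 0.234, 0.822, 0.5, 0, 0, 0, 0.7, 0, 0, 0, 0, 0, 0, 0, 0, 0]}}

```text
time: 7.7
tcp_pos: [463.9, -304.2, 104.1]
tool_rot: [-3.121, 0.331, 0.009]
contact_force: [-0.7, -0.1, 1.1]
width: 60.3
grasp_force: 0.0
```

```bash
python3 go.py -0.21 467.2 -305.2 29;  python3 - <<'E'
from meas import *
s=snap("top"); save(s,"t5"); whites(s,(356,205,465,275),150,41); print("placed");whites(s,(190,220,312,290),150,124)
E
```

```text
tcp [ 463.9 -304.2  104.1] th -0.211 zax [-0.006  0.004 -1.   ] turn -0.001 w 60.3 F [-0.7 -0.1  1.1] t 7.7 q1,6 [-0.58  1.2 ]
[467.2, -305.2, 29.0] -> [0.086 0.008 1.877]
c [ 496.7 -219.5] size 100.4 40.3 ang -0.123 px [375.  234.4]
c [ 485.4 -356.3] size 150.4 165.6 ang -0.012 px [432.8 239.5]
placed
c [443.6   2.5] size 104.9 44.9 ang -0.031 px [278.8 255.7]
c [445.5  66.5] size 105.0 43.9 ang -0.027 px [250.  254.7]
c [456.   66.1] size 143.4 253.7 ang 1.542 px [250.3 250. ]
```

Emit:
{"name": "apply_moves", "arguments": {"moves": [0.05, 0.005, 0.6, 0, 0, 0, 0.6, 0, 0, 0, 0.45, 0, 0, 0, 0.22, 0, 0, 0, 0, 0, 0, 0, 0, 0, 0, 0, 0, 0]}}

```text
time: 8.33
tcp_pos: [469.0, -306.3, 33.5]
tool_rot: [3.123, -0.329, 0.003]
contact_force: [0.2, 0.6, 0.1]
width: 60.4
grasp_force: 0.0
```

Emit:
{"name": "apply_moves", "arguments": {"moves": [0, 0, 0, 0, 0, 0, 0, 0, 0, 0, 0, 0, 0, 0, 0, 0, 0, 0, 0, 0, 0, 0, -0.5, 0, 0, 0, -1, 0, 0, 0, -1, 0, 0, 0, -1, 0, 0, 0, 0, -0.118, 0, 0, 0, -0.118], "gripper": -0.4}}

```text
time: 9.25
tcp_pos: [469.5, -307.1, 175.6]
tool_rot: [3.138, -0.033, 0.008]
contact_force: [0.3, 0.6, -2.6]
width: 39.0
grasp_force: 61.6
```

```bash
python3 go.py -0.024 434.1 71.4 170 434.1 71.4 111.5
```

```text
tcp [ 469.5 -307.1  175.6] th -0.021 zax [ 0.005 -0.003 -1.   ] turn 0.004 w 39.0 F [ 0.3  0.6 -2.6] t 9.25 q1,6 [-0.58  1.01]
[434.1, 71.4, 170.0] -> [-1.113 -9.438  0.14 ]
[434.1, 71.4, 111.5] -> [ 0.    -0.     1.462]
```

Emit:
{"name": "apply_moves", "arguments": {"moves": [-0.096, -0.858, 0, 0, -0.096, -0.858, 0, 0, -0.096, -0.858, 0, 0, -0.096, -0.858, 0, 0, -0.096, -0.858, 0, 0, -0.096, -0.858, 0, 0, -0.096, -0.858, 0, 0, -0.096, -0.858, 0, 0, -0.096, -0.858, 0, 0, -0.096, -0.858, 0, 0, -0.096, -0.858, 0, 0, 0, 0, 0, 0]}}

```text
time: 10.25
tcp_pos: [434.7, 76.9, 172.5]
tool_rot: [-3.14, 0.035, -0.001]
contact_force: [-0.5, -0.5, -2.4]
width: 38.8
grasp_force: 61.8
```

Emit:
{"name": "apply_moves", "arguments": {"moves": [0, 0, 0, 0, 0, 0, 0, 0, 0, 0, 0, 0, 0, 0, 0, 0]}}

```text
time: 10.58
tcp_pos: [435.3, 71.4, 172.0]
tool_rot: [3.141, -0.042, 0.0]
contact_force: [-0.2, -0.4, -2.1]
width: 39.1
grasp_force: 61.8
```

```bash
python3 go.py -0.024 436.1 71.4 117.5;  python3 - <<'E'
from meas import *
s=snap("wrist"); save(s,"w6")
E
```

```text
tcp [435.3  71.4 172. ] th -0.026 zax [ 0. -0. -1.] turn -0.003 w 39.1 F [-0.2 -0.4 -2.1] t 10.58 q1,6 [0.16 1.76]
[436.1, 71.4, 117.5] -> [ 1.900e-02 -1.000e-03  1.363e+00]
```

View pics/w6.png

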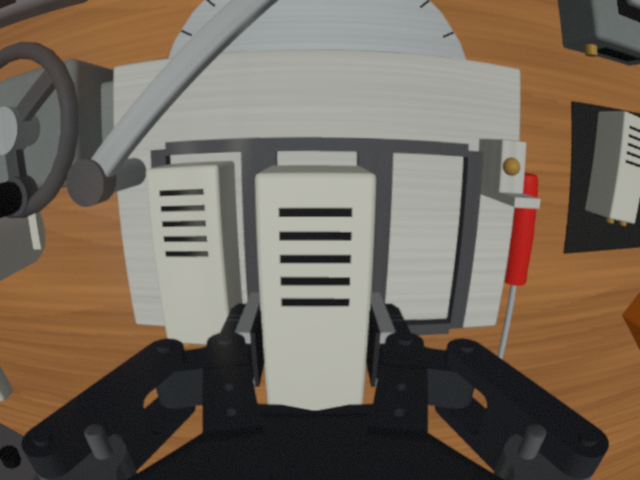

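Emit:
{"name": "apply_moves", "arguments": {"moves": [0.02, 0, 0.3, 0, 0, 0, 0.4, 0, 0, 0, 0.3, 0, 0, 0, 0.2, 0, 0, 0, 0.1, 0, 0, 0, 0, 0, 0, 0, 0, 0]}}

```text
time: 11.22
tcp_pos: [436.3, 72.2, 120.2]
tool_rot: [-3.141, 0.04, -0.0]
contact_force: [1.2, -0.2, -2.4]
width: 39.0
grasp_force: 61.8
```

```bash
python3 go.py -0.024 436.1 71.4 116.5
```

```text
tcp [436.3  72.2 120.2] th -0.025 zax [ 0.  0. -1.] turn -0.002 w 39.0 F [ 1.2 -0.2 -2.4] t 11.22 q1,6 [0.16 1.76]
[436.1, 71.4, 116.5] -> [-0.004  0.02   0.092]
```

Emit:
{"name": "apply_moves", "arguments": {"moves": [0, 0.02, 0.05, 0, 0, 0, 0.03, 0, 0, 0, 0, 0]}}

```text
time: 11.47
tcp_pos: [436.2, 71.6, 116.9]
tool_rot: [-3.141, 0.039, -0.001]
contact_force: [0.2, -0.3, -2.9]
width: 38.9
grasp_force: 61.8
```

Emit:
{"name": "apply_moves", "arguments": {"moves": [0, 0, 0, 0, 0, 0, 0, 0, 0, 0, 0, 0, 0, 0, 0, 0, 0, 0, -0.3, 0, 0, 0, -0.7, 0, 0, 0, -1, 0, 0, 0, -0.5, 0, 0, 0, 0, 0, 0, 0, 0, 0], "gripper": 0.25}}

```text
time: 12.3
tcp_pos: [436.8, 71.7, 217.9]
tool_rot: [-3.141, 0.039, -0.005]
contact_force: [-0.3, -1.0, -0.2]
width: 53.2
grasp_force: 0.0
```

```bash
python3 - <<'E'
from meas import *
s=snap("wrist"); save(s,"w7"); s=snap("top"); whites(s,(356,205,465,275),150,41)
E
python3 go.py -0.123 484.8 -218 180 484.8 -218 31
```

```text
c [ 496.7 -219.5] size 100.7 40.7 ang -0.119 px [375.  234.4]
tcp [435.4  71.5 215.9] th -0.025 zax [-0.001 -0.    -1.   ] turn 0.125 w 53.2 F [ 0.1 -0.4  0.9] t 12.4 q1,6 [0.16 1.76]
[484.8, -218.0, 180.0] -> [2.114 7.031 0.898]
[484.8, -218.0, 31.0] -> [ 0.    -0.     3.725]
```

View pics/w7.png

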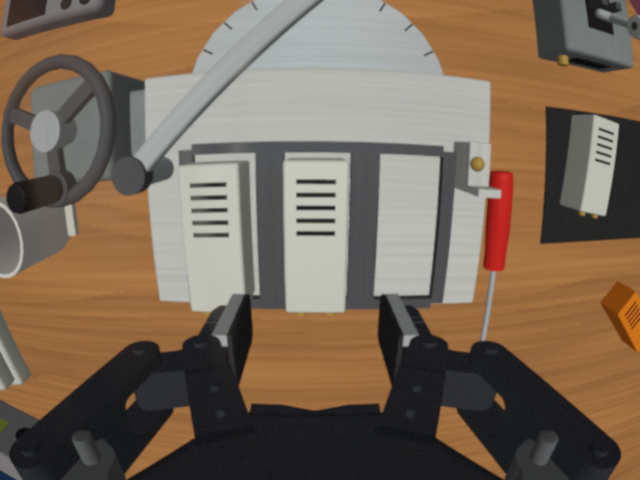

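Emit:
{"name": "apply_moves", "arguments": {"moves": [0, 0, 0, 0.123, 0.267, 0.879, 0.1, 0, 0.267, 0.879, 0.1, 0, 0.267, 0.879, 0.1, 0, 0.267, 0.879, 0.1, 0, 0.267, 0.879, 0.1, 0, 0.267, 0.879, 0.1, 0, 0.267, 0.879, 0.1, 0, 0.267, 0.879, 0.1, 0, 0, 0, 0.8, 0, 0, 0, 0.8, 0, 0, 0, 0, 0], "gripper": 0.41}}

```text
time: 13.4
tcp_pos: [482.2, -216.8, 114.3]
tool_rot: [-3.132, 0.193, 0.016]
contact_force: [-2.2, 0.7, -0.0]
width: 60.3
grasp_force: 0.0
```

Emit:
{"name": "apply_moves", "arguments": {"moves": [0, 0, 0, 0, 0, 0, 0, 0, 0, 0, 0, 0]}}

```text
time: 13.65
tcp_pos: [487.6, -217.9, 122.1]
tool_rot: [3.135, -0.19, 0.003]
contact_force: [-0.3, -0.7, -0.4]
width: 60.5
grasp_force: 0.0
```

```bash
python3 - <<'E'
from meas import *
s=snap("top"); whites(s,(340,205,465,275),150,41)
E
python3 go.py -0.121 485.8 -218.2 31
```

```text
c [ 472.4 -367.1] size 150.9 27.7 ang -0.252 px [437.3 245. ]
c [ 477.  -255.7] size 218.0 165.0 ang -0.34 px [390.3 242.9]
tcp [ 487.8 -218.   122.3] th -0.121 zax [ 0.002 -0.001 -1.   ] turn 0.0 w 60.0 F [0.2 0.1 1. ] t 13.7 q1,6 [-0.42  1.27]
[485.8, -218.2, 31.0] -> [-0.048  0.012  2.283]
```

Run:
```python
from h import *
s=snap("wrist"); save(s,"w8"); f=s["frame"]
hsv=cv2.cvtColor(f,cv2.COLOR_RGB2HSV)
m=((hsv[...,2]>150)&(hsv[...,1]<60)).astype(np.uint8); m[330:]=0
for c in cv2.findContours(m,cv2.RETR_EXTERNAL,cv2.CHAIN_APPROX_NONE)[0]:
    if cv2.contourArea(c)>2500: print(cv2.boundingRect(c))
for x in(446.7,546.7):
  pass
```

```text
(0, 199, 65, 131)
(283, 160, 71, 163)
(186, 0, 181, 69)
```

View pics/w8.png

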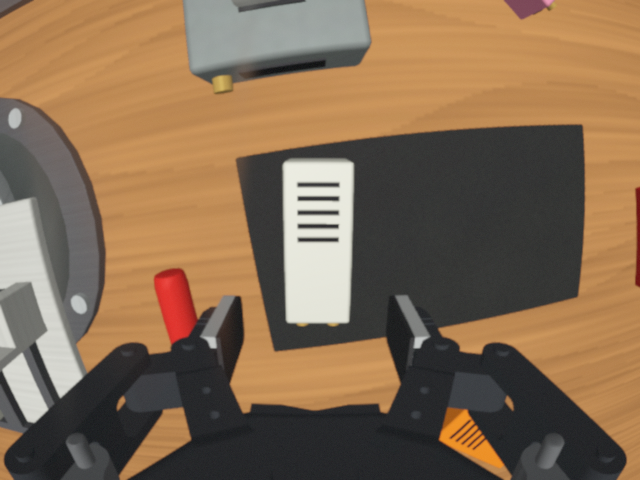

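The wrist view shows the last white unit at (318,240), aligned between the fingers and undisturbed. The screwdriver handle is clear to the left at (175,300).

Emit:
{"name": "apply_moves", "arguments": {"moves": [-0.03, 0.01, 0.6, 0, 0, 0, 0.6, 0, 0, 0, 0.6, 0, 0, 0, 0.45, 0, 0, 0, 0.03, 0, 0, 0, 0, 0, 0, 0, 0, 0]}}

```text
time: 14.33
tcp_pos: [486.4, -218.5, 30.9]
tool_rot: [3.135, -0.19, 0.003]
contact_force: [0.9, -0.6, 0.2]
width: 60.3
grasp_force: 0.0
```

Emit:
{"name": "apply_moves", "arguments": {"moves": [0, 0, 0, 0, 0, 0, 0, 0, 0, 0, 0, 0, 0, 0, 0, 0, 0, 0, 0, 0, 0, 0, -0.5, 0, 0, 0, -1, 0, 0, 0, -1, 0, 0, 0, -1, 0, 0, 0, 0, -0.123, 0, 0, 0, 0], "gripper": -0.4}}

```text
time: 15.25
tcp_pos: [487.0, -218.9, 172.8]
tool_rot: [3.139, -0.032, 0.009]
contact_force: [-0.1, -0.6, -3.5]
width: 39.1
grasp_force: 62.0
```

```bash
python3 go.py -0.024 434 5.3 175
```

```text
tcp [ 487.  -218.9  172.8] th -0.021 zax [ 0.005 -0.002 -1.   ] turn 0.004 w 39.1 F [-0.1 -0.6 -3.5] t 15.25 q1,6 [-0.43  1.17]
[434.0, 5.3, 175.0] -> [-1.459 -5.572 -0.054]
```

Emit:
{"name": "apply_moves", "arguments": {"moves": [-0.208, -0.796, 0, 0, -0.208, -0.796, 0, 0, -0.208, -0.796, 0, 0, -0.208, -0.796, 0, 0, -0.208, -0.796, 0, 0, -0.208, -0.796, 0, 0, -0.208, -0.796, 0, 0, 0, 0, 0, 0, 0, 0, 0, 0, 0, 0, 0, 0, 0, 0, 0, 0, 0, 0, 0, 0]}}

```text
time: 16.25
tcp_pos: [432.9, 5.2, 169.3]
tool_rot: [3.141, -0.042, -0.001]
contact_force: [0.6, 0.1, -3.5]
width: 38.8
grasp_force: 62.3
```

```bash
python3 go.py -0.024 434.2 5.2 114.5
```

```text
tcp [432.9   5.2 169.3] th -0.027 zax [-0. -0. -1.] turn -0.004 w 38.8 F [ 0.6  0.1 -3.5] t 16.25 q1,6 [0.01 1.61]
[434.2, 5.2, 114.5] -> [ 0.034 -0.002  1.37 ]
```

Emit:
{"name": "apply_moves", "arguments": {"moves": [0.034, 0, 0.3, 0, 0, 0, 0.4, 0, 0, 0, 0.3, 0, 0, 0, 0.2, 0, 0, 0, 0.1, 0, 0, 0, 0, 0, 0, 0, 0, 0]}}

```text
time: 16.83
tcp_pos: [434.4, 5.7, 117.7]
tool_rot: [3.141, -0.04, -0.0]
contact_force: [-0.3, -0.1, -2.6]
width: 39.2
grasp_force: 62.4
```

Emit:
{"name": "apply_moves", "arguments": {"moves": [0, 0, 0.03, 0, 0, 0, 0.02, 0, 0, 0, 0, 0]}}

```text
time: 17.08
tcp_pos: [434.4, 6.0, 115.9]
tool_rot: [-3.141, 0.039, -0.001]
contact_force: [-0.2, 0.1, -3.4]
width: 39.1
grasp_force: 62.4
```

```bash
python3 go.py -0.024 434.2 5.2 114.5
```

```text
tcp [434.4   6.  115.9] th -0.025 zax [ 0.001  0.    -1.   ] turn -0.001 w 39.1 F [-0.2  0.1 -3.4] t 17.08 q1,6 [0.01 1.61]
[434.2, 5.2, 114.5] -> [-0.006  0.02   0.034]
```

Release and lift, then verify all three and locate the keeper knob.

Emit:
{"name": "apply_moves", "arguments": {"moves": [0, 0.02, 0.02, 0, 0, 0, 0, 0]}}

```text
time: 17.25
tcp_pos: [434.2, 5.2, 114.9]
tool_rot: [3.141, -0.039, 0.001]
contact_force: [-0.3, 0.1, -3.1]
width: 38.5
grasp_force: 62.4
```

Emit:
{"name": "apply_moves", "arguments": {"moves": [0, 0, 0, 0, 0, 0, 0, 0, 0, 0, 0, 0, 0, 0, 0, 0, 0, 0, -0.3, 0, 0, 0, -0.7, 0, -0.5, 0, -0.8, 0, -0.8, 0, 0, 0, -0.8, 0, 0, 0, -0.8, 0, 0, 0, 0, 0, 0, 0], "gripper": 0.25}}

```text
time: 18.17
tcp_pos: [312.0, 8.1, 185.8]
tool_rot: [3.141, -0.039, -0.008]
contact_force: [-0.2, -0.6, -0.1]
width: 53.3
grasp_force: 0.0
```

```bash
python3 - <<'E'
from meas import *
s=snap("wrist"); save(s,"w9"); s=snap("top"); save(s,"t9")
print(-s["R"].T@s["t"])
a=s["frame"][130:300,125:345]; cv2.imwrite("pics/c9.png",cv2.cvtColor(cv2.resize(a,None,fx=3.5,fy=3.5,interpolation=cv2.INTER_CUBIC),cv2.COLOR_RGB2BGR))
E
python3 go.py 9
```

```text
[ 425.20727821  -84.77743216 1313.50701747]
tcp [317.7   8.1 187.1] th -0.025 zax [ 0.001  0.    -1.   ] turn 0.0 w 53.3 F [-0.1  1.   0.9] t 18.27 q1,6 [0.02 1.62]
```

View pics/c9.png

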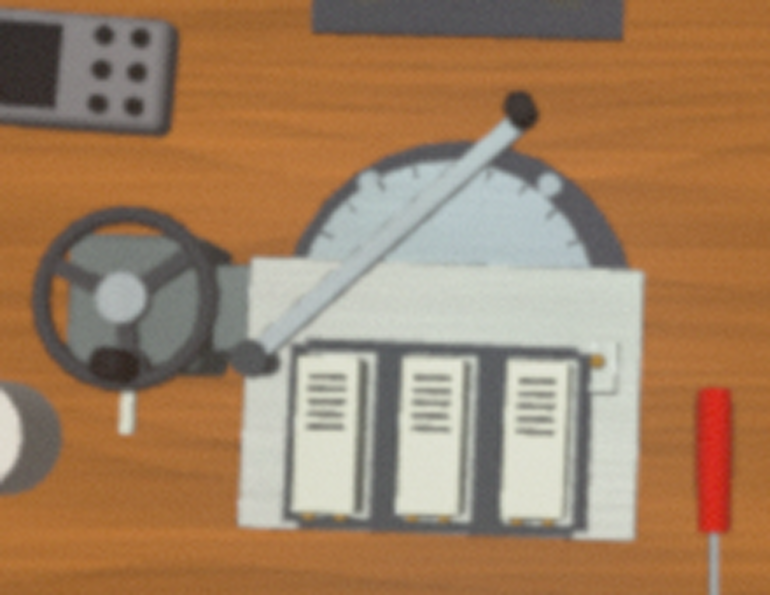

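The crop shows all three units seated flat between the rails at (327,435), (432,437) and (537,442). The keeper pivot is at (252,357), its knob at (518,107), the crank knob at (113,363) and the wheel hub at (120,297).

```bash
cat > dk.py <<'E'
from h import *
def dark(s,box,thr):
    x0,y0,x1,y1=box; f=cv2.resize(s["frame"][y0:y1,x0:x1],None,fx=4,fy=4,interpolation=cv2.INTER_CUBIC)
    m=(f.max(2)<thr).astype(np.uint8); cs=cv2.findContours(m,cv2.RETR_EXTERNAL,cv2.CHAIN_APPROX_NONE)[0]
    c=max(cs,key=cv2.contourArea); (x,y,w,h)=cv2.boundingRect(c); M=cv2.moments(c)
    return np.array([M["m10"]/M["m00"],M["m01"]/M["m00"]])/4+[x0-.4,y0-.4], np.array([x,y,w,h])/4+[x0,y0,0,0]
E
python3 - <<'E'
from dk import *
t=snap("top")
k,b=dark(t,(255,145,290,175),75); print("knob",k.round(1),b.round(1),onplane(t,*k,160).round(1))
p,b=dark(t,(190,222,206,242),100); print("piv",p.round(1),b.round(1),onplane(t,*p,140).round(1))
K=onplane(t,*k,160);P=onplane(t,*p,140); d=(K-P)[:2]; print("dist",np.hypot(*d),"ang from -y",np.arctan2(d[0],-d[1]))
c,b=dark(t,(145,225,170,245),60); print("crank",c.round(1),b.round(1),onplane(t,*c,132).round(1))
g=cv2.cvtColor(t["frame"],cv2.COLOR_RGB2GRAY)
# wheel hub bright disc
f=cv2.resize(t["frame"][205:226,150:172],None,fx=4,fy=4,interpolation=cv2.INTER_CUBIC); m=(f.min(2)>140).astype(np.uint8)
c=max(cv2.findContours(m,cv2.RETR_EXTERNAL,cv2.CHAIN_APPROX_NONE)[0],key=cv2.contourArea);(x,y),r=cv2.minEnclosingCircle(c)
h=np.array([x,y])/4+[149.6,204.6]; print("hub",h.round(1),r/4,onplane(t,*h,106).round(1))
sc=snap("scene")
for n,box,thr in(("knob",(290,262,312,292),60),("crank",(440,300,466,332),60)):
    k,b=dark(sc,box,thr); print(n,k.round(1),b.round(1))
    for z in (130,150,160): print(z,onplane(sc,*k,z).round(1))
E
```

```text
knob [273.4 161.2] [270.  157.    8.    9.8] [648.1  13.6 160. ]
piv [196.3 232.2] [190.  227.8  14.2   9.2] [493.9 183.1 140. ]
dist 229.1999696306279 ang from -y 0.7382493961348193
crank [158.  234.5] [151.2 230.5  13.5   9. ] [488.6 269.7 132. ]
hub [158.6 214.4] 7.463687896728516 [535.6 277.1 106. ]
knob [300.1 277.6] [296.2 269.2   8.5  17.8]
130 [632.   -6.4 130. ]
150 [644.    8.4 150. ]
160 [649.9  15.8 160. ]
crank [450.4 316. ] [443.5 305.   14.2  22.5]
130 [487.6 268.4 130. ]
150 [503.3 276.2 150. ]
160 [511.2 280.  160. ]
```

Emit:
{"name": "apply_moves", "arguments": {"moves": [0, 0, -0.95, 0, 0.9, -0.032, 0, 0, 0.9, -0.032, 0, 0, 0.9, -0.032, 0, 0, 0.9, -0.032, 0, 0, 0.9, -0.032, 0, 0, 0.9, -0.032, 0, 0, 0.9, -0.032, 0, 0, 0.9, -0.032, 0, 0, 0.9, -0.032, 0, 0, 0.9, -0.032, 0, 0, 0.2, 0, 0, 0], "gripper": -1}}

```text
time: 19.37
tcp_pos: [692.1, 11.7, 223.4]
tool_rot: [-3.141, 0.039, -0.004]
contact_force: [-1.0, -0.3, 0.1]
width: 0.4
grasp_force: 0.0
```

Emit:
{"name": "apply_moves", "arguments": {"moves": [0, 0, 0, 0, 0, 0, 0, 0]}}

```text
time: 19.53
tcp_pos: [686.4, 11.7, 223.4]
tool_rot: [3.141, -0.039, -0.003]
contact_force: [-0.7, -0.3, -0.2]
width: -0.0
grasp_force: 0.0
```

```bash
python3 go.py -0.024 682 11 225 682 11 165
```

```text
tcp [686.4  11.7 223.4] th -0.025 zax [-0.002 -0.    -1.   ] turn -0.001 w -0.0 F [-0.7 -0.3 -0.2] t 19.53 q1,6 [0.01 1.61]
[682.0, 11.0, 225.0] -> [-0.109  0.019 -0.041]
[682.0, 11.0, 165.0] -> [ 0.  -0.   1.5]
```

Emit:
{"name": "apply_moves", "arguments": {"moves": [0, 0, 0.5, 0, 0, 0, 0.5, 0, 0, 0, 0.45, 0, 0, 0, 0, 0, -0.28, 0.07, 0, 0, -0.28, 0.07, 0, 0, -0.225, 0.18, 0, 0, -0.225, 0.18, 0, 0, -0.242, 0.155, 0, 0, -0.242, 0.155, 0, 0, -0.258, 0.13, 0, 0, -0.258, 0.13, 0, 0]}}

```text
time: 20.53
tcp_pos: [604.0, -29.8, 167.0]
tool_rot: [3.141, -0.04, 0.0]
contact_force: [0.7, -0.8, 0.8]
width: -0.1
grasp_force: 0.2
```

```bash
python3 go.py -0.024 605.1 -29.3 165
python3 - <<'E'
from dk import *
t=snap("top"); save(t,"t10")
E
```

```text
tcp [604.  -29.8 167. ] th -0.025 zax [ 0. -0. -1.] turn -0.002 w -0.1 F [ 0.7 -0.8  0.8] t 20.53 q1,6 [-0.05  1.54]
[605.1, -29.3, 165.0] -> [ 0.028 -0.012  0.049]
```

View pics/t10.png

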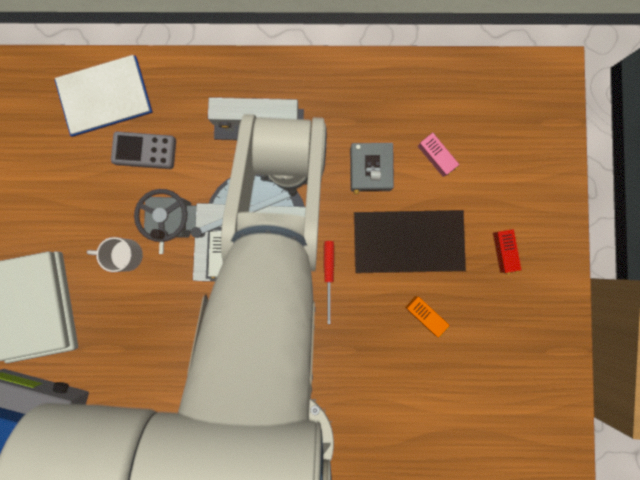

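The top view shows the bar following the tool, now crossing at (262,212). Continuing round the arc.

Emit:
{"name": "apply_moves", "arguments": {"moves": [-0.26, 0.1, 0, 0, -0.27, 0.105, 0, 0, -0.278, 0.078, 0, 0, -0.278, 0.078, 0, 0, -0.226, 0.042, 0, 0, -0.226, 0.042, 0, 0, -0.17, 0.02, 0, 0, -0.17, 0.02, 0, 0, 0, 0, 0, 0, 0, 0, 0, 0]}}

```text
time: 21.42
tcp_pos: [529.3, -46.5, 166.9]
tool_rot: [-3.141, 0.039, -0.0]
contact_force: [0.3, -0.5, 0.7]
width: 0.0
grasp_force: 0.0
```

Emit:
{"name": "apply_moves", "arguments": {"moves": [-0.1, 0, 0, 0, -0.1, 0, 0, 0, 0, 0, 0, 0]}}

```text
time: 21.67
tcp_pos: [521.1, -46.3, 166.8]
tool_rot: [3.141, -0.039, 0.0]
contact_force: [1.0, -0.2, -0.4]
width: -0.0
grasp_force: 0.2
```

Emit:
{"name": "apply_moves", "arguments": {"moves": [-0.07, 0, 0, 0, 0, 0, 0, 0]}}

```text
time: 21.83
tcp_pos: [518.6, -46.3, 166.8]
tool_rot: [3.141, -0.039, 0.001]
contact_force: [-0.6, -0.2, 0.4]
width: -0.2
grasp_force: 0.1
```

Emit:
{"name": "apply_moves", "arguments": {"moves": [-0.06, 0, 0, 0, 0, 0, 0, 0]}}

```text
time: 22.0
tcp_pos: [515.7, -46.2, 166.7]
tool_rot: [-3.141, 0.039, 0.001]
contact_force: [-0.4, -0.2, 0.7]
width: 0.2
grasp_force: 0.0
```

Emit:
{"name": "apply_moves", "arguments": {"moves": [-0.06, 0, 0, 0, 0, 0, 0, 0]}}

```text
time: 22.17
tcp_pos: [513.0, -46.1, 166.6]
tool_rot: [-3.141, 0.039, 0.002]
contact_force: [0.5, -0.4, -0.0]
width: 0.1
grasp_force: 0.0
```

Emit:
{"name": "apply_moves", "arguments": {"moves": [-0.05, 0, 0, 0, 0, 0, 0, 0]}}

```text
time: 22.33
tcp_pos: [511.1, -46.1, 166.6]
tool_rot: [-3.141, 0.039, 0.001]
contact_force: [0.4, -0.4, 0.9]
width: -0.3
grasp_force: 0.0
```

Emit:
{"name": "apply_moves", "arguments": {"moves": [-0.05, 0, 0, 0, 0, 0, 0, 0]}}

```text
time: 22.5
tcp_pos: [509.3, -46.0, 166.7]
tool_rot: [-3.141, 0.039, 0.001]
contact_force: [-0.0, -0.0, 0.6]
width: 0.0
grasp_force: 0.0
```

Emit:
{"name": "apply_moves", "arguments": {"moves": [-0.05, 0, 0, 0, 0, 0, 0, 0]}}

```text
time: 22.67
tcp_pos: [508.1, -46.0, 166.9]
tool_rot: [-3.141, 0.039, -0.002]
contact_force: [2.0, -0.0, -0.5]
width: -0.0
grasp_force: 0.6
```

Emit:
{"name": "apply_moves", "arguments": {"moves": [-0.05, 0, 0, 0, 0, 0, 0, 0]}}

```text
time: 22.83
tcp_pos: [506.9, -45.8, 167.1]
tool_rot: [-3.141, 0.039, -0.004]
contact_force: [4.1, 1.9, -1.9]
width: 0.2
grasp_force: 2.3
```

Emit:
{"name": "apply_moves", "arguments": {"moves": [-0.04, 0, 0, 0, 0, 0, 0, 0]}}

```text
time: 23.0
tcp_pos: [505.6, -45.6, 167.2]
tool_rot: [-3.141, 0.04, -0.005]
contact_force: [4.4, 2.4, -1.3]
width: -0.1
grasp_force: 2.5
```

Emit:
{"name": "apply_moves", "arguments": {"moves": [-0.04, 0, 0, 0, 0, 0, 0, 0]}}

```text
time: 23.17
tcp_pos: [504.2, -45.4, 167.3]
tool_rot: [-3.14, 0.04, -0.006]
contact_force: [4.8, 3.1, -0.3]
width: 0.2
grasp_force: 2.5
```

Run:
```python
from h import *
s=snap("wrist"); save(s,"w11"); t=snap("scene"); save(t,"s11")
for z in(162,142): print(proj(t,(488.5,-47,z)).round(0))
a=s["frame"][120:480,140:500]; b=cv2.resize(t["frame"][205:325,330-60:450],(540,360),interpolation=cv2.INTER_CUBIC)
b=cv2.resize(t["frame"][210:310,290:430],(440,314),interpolation=cv2.INTER_CUBIC)
o=np.zeros((360,800,3),np.uint8); o[:,:360]=a; o[:314,360:]=b
cv2.imwrite("pics/c11.png",cv2.cvtColor(o,cv2.COLOR_RGB2BGR))
```

```text
[336. 226.]
[336. 233.]
```

View pics/c11.png

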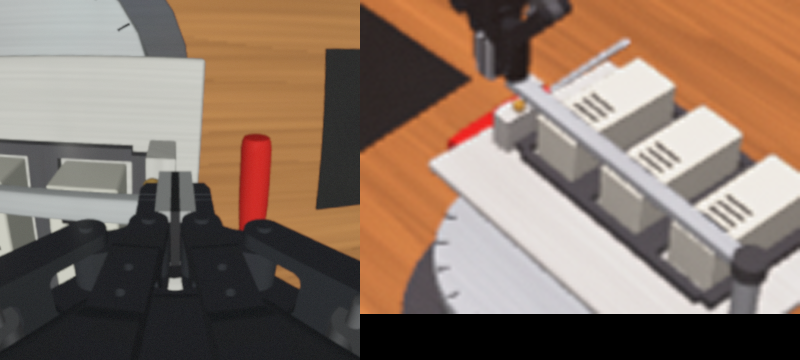

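The combined crop shows the bar across all three units, with its end at the brass ball (519,104) but not yet past it. I keep pushing in small steps.

Emit:
{"name": "apply_moves", "arguments": {"moves": [-0.04, 0, 0, 0, 0, 0, 0, 0]}}

```text
time: 23.43
tcp_pos: [502.9, -45.3, 167.4]
tool_rot: [-3.14, 0.04, -0.007]
contact_force: [5.9, 3.5, -0.4]
width: -0.3
grasp_force: 2.7
```

Emit:
{"name": "apply_moves", "arguments": {"moves": [-0.04, 0, 0, 0, 0, 0, 0, 0]}}

```text
time: 23.6
tcp_pos: [501.4, -45.3, 167.5]
tool_rot: [-3.14, 0.04, -0.007]
contact_force: [6.2, 4.5, 1.2]
width: 0.0
grasp_force: 2.7
```

Emit:
{"name": "apply_moves", "arguments": {"moves": [-0.04, 0, 0, 0, 0, 0, 0, 0]}}

```text
time: 23.77
tcp_pos: [499.9, -45.2, 167.6]
tool_rot: [-3.14, 0.04, -0.008]
contact_force: [5.2, 3.8, 1.7]
width: 0.3
grasp_force: 2.9
```

Emit:
{"name": "apply_moves", "arguments": {"moves": [-0.04, 0, 0, 0, 0, 0, 0, 0]}}

```text
time: 23.93
tcp_pos: [498.5, -45.1, 167.7]
tool_rot: [-3.14, 0.04, -0.008]
contact_force: [6.4, 4.1, 1.9]
width: 0.2
grasp_force: 3.0
```

Emit:
{"name": "apply_moves", "arguments": {"moves": [-0.04, 0, 0, 0, 0, 0, 0, 0]}}

```text
time: 24.1
tcp_pos: [497.0, -45.1, 167.8]
tool_rot: [-3.14, 0.04, -0.009]
contact_force: [7.2, 4.5, 2.2]
width: -0.3
grasp_force: 3.1
```

Emit:
{"name": "apply_moves", "arguments": {"moves": [-0.04, 0, 0, 0, 0, 0, 0, 0]}}

```text
time: 24.27
tcp_pos: [495.5, -45.0, 167.8]
tool_rot: [-3.14, 0.04, -0.009]
contact_force: [6.7, 4.2, 1.0]
width: -0.1
grasp_force: 3.2
```

Emit:
{"name": "apply_moves", "arguments": {"moves": [-0.04, 0, 0, 0, 0, 0, 0, 0]}}

```text
time: 24.43
tcp_pos: [495.1, -45.0, 168.0]
tool_rot: [-3.14, 0.04, -0.013]
contact_force: [12.1, 5.4, -2.8]
width: -0.1
grasp_force: 6.0
```

Emit:
{"name": "apply_moves", "arguments": {"moves": [-0.03, 0, 0, 0, 0, 0, 0, 0]}}

```text
time: 24.6
tcp_pos: [495.0, -45.1, 168.2]
tool_rot: [-3.14, 0.04, -0.016]
contact_force: [15.6, 6.4, -5.0]
width: 0.3
grasp_force: 7.8
```

Emit:
{"name": "apply_moves", "arguments": {"moves": [0.3, 0, 0, 0, 0.5, 0, 0, 0, 0, 0, -0.6, 0, 0, 0, -0.9, 0, -0.1, -0.87, 0, 0, -0.1, -0.87, 0, 0, -0.1, -0.87, 0, 0, -0.1, -0.87, 0, 0, -0.1, -0.87, 0, 0, -0.1, -0.87, 0, 0, -0.1, -0.87, 0, 0, -0.1, -0.87, 0, 0], "gripper": -0.1}}

```text
time: 25.6
tcp_pos: [496.4, 234.2, 226.6]
tool_rot: [3.141, -0.039, -0.002]
contact_force: [1.0, -0.2, -0.6]
width: 38.2
grasp_force: 0.0
```

Emit:
{"name": "apply_moves", "arguments": {"moves": [0, -0.87, 0, 0, 0, 0, 0, 0, 0, 0, 0, 0]}}

```text
time: 25.85
tcp_pos: [497.5, 268.9, 226.3]
tool_rot: [3.141, -0.034, -0.002]
contact_force: [-0.4, 0.1, 0.6]
width: 38.5
grasp_force: 0.0
```

```bash
python3 - <<'E'
from dk import *
t=snap("top"); save(t,"t12"); sc=snap("scene"); save(sc,"s12")
print("expect",proj(t,(488.5,-47,160)),proj(sc,(488.5,-47,160)))
k,b=dark(t,(288,218,325,250),80); print(k.round(1),b.round(1),onplane(t,*k,160).round(1))
k,b=dark(sc,(322,205,352,245),75); print(k.round(1),b.round(1),onplane(sc,*k,158).round(1))
c,b=dark(t,(140,222,172,246),60); print("crank",c.round(1),b.round(1),onplane(t,*c,132).round(1))
a=cv2.resize(t["frame"][205:295,130:330],None,fx=3.9,fy=3.9,interpolation=cv2.INTER_CUBIC)
b=cv2.resize(sc["frame"][205:285,310:430],(363,242),interpolation=cv2.INTER_CUBIC)
o=np.zeros((600,780,3),np.uint8); o[:351]=a; o[355:597,:363]=b
cr=cv2.resize(sc["frame"][285:400,385:480],(285,240),interpolation=cv2.INTER_CUBIC); o[355:595,380:665]=cr
cv2.imwrite("pics/c12.png",cv2.cvtColor(o,cv2.COLOR_RGB2BGR))
E
python3 go.py -0.024 488 269 200
```

```text
expect [300.78469731 234.63265021] [336.37008879 226.45458086]
[297.4 240.8] [294.5 237.8   6.8   7. ] [475.3 -39.7 160. ]
[343.  226.3] [339.8 218.8   7.8  16.2] [475.7 -38.8 158. ]
crank [144.9 228.6] [140.  222.   15.2  12.5] [501.6 299.  132. ]
tcp [497.6 266.9 226.4] th -0.024 zax [-0.001 -0.001 -1.   ] turn -0.0 w 38.4 F [ 1.9 -0.4 -0. ] t 25.95 q1,6 [0.49 2.09]
[488.0, 269.0, 200.0] -> [-0.241 -0.046  0.659]
```

Run:
```python
from h import *
t0=cv2.cvtColor(cv2.imread("pics/t9.png"),cv2.COLOR_BGR2RGB); t=snap("top"); sc=snap("scene"); f=sc["frame"]
def brass(f,box):
    x0,y0,x1,y1=box; h=cv2.cvtColor(cv2.resize(f[y0:y1,x0:x1],None,fx=4,fy=4,interpolation=cv2.INTER_CUBIC),cv2.COLOR_RGB2HSV)
    m=((h[...,1]>110)&(h[...,0]>8)&(h[...,0]<32)&(h[...,2]>90)).astype(np.uint8)
    for c in cv2.findContours(m,cv2.RETR_EXTERNAL,cv2.CHAIN_APPROX_NONE)[0]:
        if cv2.contourArea(c)>30: M=cv2.moments(c); yield (M["m10"]/M["m00"]/4+x0-.4,M["m01"]/M["m00"]/4+y0-.4),cv2.contourArea(c)/16
for n,g in(("before",t0),("now",t["frame"])):
    for c,a in brass(g,(290,226,303,240)): print(n,np.round(c,1),a,onplane(t,*c,125).round(1))
s0=cv2.cvtColor(cv2.imread("pics/scene0.png"),cv2.COLOR_BGR2RGB)
for n,g in(("before",s0),("now",f)):
    for c,a in brass(g,(332,233,345,249)): print("sc",n,np.round(c,1),a,onplane(sc,*c,125).round(1))
# bar edges in top view: profiles along columns over rails between units
g=cv2.cvtColor(t["frame"],cv2.COLOR_RGB2GRAY)
for u in (208,236,265,290): print(u,[(v,int(g[v,u])) for v in range(226,246)])
```

```text
before [295.  232.7] 4.6875 [494.6 -32.9 125. ]
sc before [338.2 243.8] 7.125 [498.2 -30.4 125. ]
sc before [343.5 233.3] 2.4375 [464.6 -47.6 125. ]
sc before [335.2 237.2] 72.0625 [487.9 -50.7 125. ]
sc now [343.3 242. ] 7.59375 [485.9 -26.7 125. ]
sc now [335.4 237.2] 74.5625 [487.6 -50.4 125. ]
208 [(226, 187), (227, 194), (228, 192), (229, 189), (230, 184), (231, 170), (232, 191), (233, 202), (234, 205), (235, 210), (236, 218), (237, 217), (238, 219), (239, 219), (240, 218), (241, 221), (242, 219), (243, 216), (244, 217), (245, 220)]
236 [(226, 123), (227, 100), (228, 106), (229, 142), (230, 181), (231, 192), (232, 191), (233, 190), (234, 175), (235, 147), (236, 116), (237, 120), (238, 126), (239, 129), (240, 139), (241, 146), (242, 159), (243, 172), (244, 189), (245, 193)]
265 [(226, 212), (227, 214), (228, 212), (229, 192), (230, 137), (231, 104), (232, 101), (233, 134), (234, 182), (235, 195), (236, 194), (237, 194), (238, 185), (239, 160), (240, 109), (241, 95), (242, 99), (243, 105), (244, 117), (245, 124)]
290 [(226, 209), (227, 208), (228, 209), (229, 209), (230, 208), (231, 210), (232, 210), (233, 205), (234, 196), (235, 169), (236, 128), (237, 147), (238, 192), (239, 200), (240, 199), (241, 195), (242, 183), (243, 157), (244, 152), (245, 162)]
```

Run:
```python
from meas import *
t=snap("top")
whites(t,(185,238,310,296),150,124,60)
c,b=__import__("dk").dark(t,(140,222,185,256),60); print("crank",c,b)
g=cv2.cvtColor(t["frame"],cv2.COLOR_RGB2GRAY).astype(float)
# bar centreline: between dark shadow edges along columns over dark rails
pts=[]
for u in (234,236,238,262,264,266,287,289,291):
    col=g[222:248,u]; 
    k=np.where(col>165)[0]
    print(u,222+k, end=";")
a=cv2.resize(t["frame"][205:295,130:330],None,fx=3.9,fy=3.9,interpolation=cv2.INTER_CUBIC)
sc=snap("scene");b=cv2.resize(sc["frame"][205:285,310:430],(363,242),interpolation=cv2.INTER_CUBIC)
o=np.zeros((600,780,3),np.uint8); o[:351]=a; o[355:597,:363]=b
cr=cv2.resize(sc["frame"][285:400,385:480],(285,240),interpolation=cv2.INTER_CUBIC); o[355:595,380:665]=cr
cv2.imwrite("pics/c12.png",cv2.cvtColor(o,cv2.COLOR_RGB2BGR))
```

```text
c [436.9  26.7] size 117.3 153.6 ang 1.425 px [268.  258.7]
c [443.3 160.7] size 92.2 84.2 ang -0.132 px [207.6 255.4]
crank [145.48205669 228.53105333] [140.  222.   16.5  13. ]
234 [222 223 224 230 231 232 233 234];236 [222 223 224 225 230 231 232 233 234 243 244 245 246 247];238 [222 223 224 225 230 231 232 233 234 235 236 237 238 239 240 241 242 243
 244 245 246 247];262 [222 223 224 225 226 227 228 229 234 235 236 237 238];264 [222 223 224 225 226 227 228 229 234 235 236 237 238];266 [222 223 224 225 226 227 228 229 234 235 236 237 238 244 245 246 247];287 [222 223 224 225 226 227 228 229 230 231 232 237 238 239 240 241 242];289 [222 223 224 225 226 227 228 229 230 231 232 233 234 238 239 240 241 242];291 [222 223 224 225 226 227 228 229 230 231 232 233 234 235 238 239 240 241
 242 243 244 245 246];
```

View pics/c12.png

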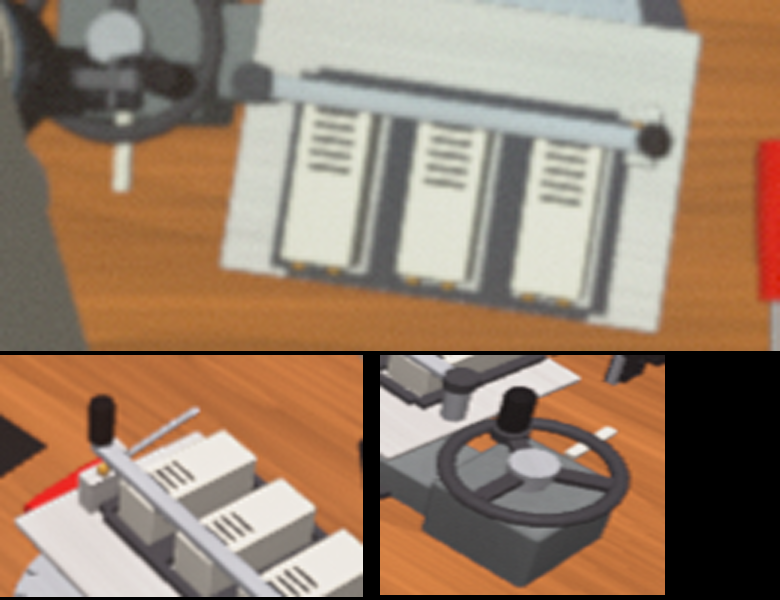

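The crop shows the bar past the brass ball (637,125), across all three units. Pushing it also back-turned the table, so the crank knob is now at (175,75), with the wheel near its -1.0 stop. I'll locate the knob there and start from that position.

```bash
python3 - <<'E'
from dk import *
t=snap("top"); sc=snap("scene")
k,b=dark(t,(167,212,186,236),45); print("top",k.round(1),b.round(1),onplane(t,*k,132).round(1))
k2,b2=dark(sc,(420,297,442,326),60); print("sc",k2.round(1),b2.round(1),onplane(sc,*k2,128).round(1),onplane(sc,*k2,132).round(1))
# fine line fits: bar vs tray near edge
f=cv2.resize(t["frame"][205:295,130:330],None,fx=4,fy=4,interpolation=cv2.INTER_CUBIC)
h=cv2.cvtColor(f,cv2.COLOR_RGB2HSV); m=((h[...,1]<45)&(h[...,2]>130)).astype(np.uint8)
ed=[]
for u in range(110*1,440,6):  # lower tray edge
    r=np.where(m[:,u+130-130]>0)[0]
    if len(r): ed.append((u/4+130-.4,r.max()/4+205-.4))
ed=np.array(ed); 
def fit(P,z):
    W=np.array([onplane(t,*p,z)[:2] for p in P]); a=np.polyfit(W[:,1],W[:,0],1)
    r=W[:,0]-np.polyval(a,W[:,1]); k=abs(r)<2
    a=np.polyfit(W[k,1],W[k,0],1); return a, k.sum(),len(P)
print("tray near edge dx/dy",fit(ed,84))
pts=[]
for u,lo,hi in ((208,0,0),):pass
g=cv2.cvtColor(t["frame"],cv2.COLOR_RGB2GRAY)
for u in range(232,241): 
    r=[v for v in range(227,240) if g[v,u]>150]; pts.append((u,np.mean([v for v in r if v<237])))
for u in list(range(260,268)):
    r=[v for v in range(231,242) if g[v,u]>150]; pts.append((u,np.mean(r)))
print("bar dx/dy",fit(np.array(pts),138))
E
python3 go.py -0.024 508.5 239.5 200
```

```text
tcp [498.2 266.7 226.9] th -0.026 zax [ 0. -0. -1.] turn -0.003 w 38.3 F [ 0.1 -0.7  0.1] t 26.25 q1,6 [0.49 2.09]
[508.5, 239.5, 200.0] -> [0.275 0.673 0.672]Traceback (most recent call last):
  File "<stdin>", line 3, in <module>
  File "dk.py", line 6, in dark
    return np.array([M["m10"]/M["m00"],M["m01"]/M["m00"]])/4+[x0-.4,y0-.4], np.array([x,y,w,h])/4+[x0,y0,0,0]
                     ~~~~~~~~^~~~~~~~~
ZeroDivisionError: float division by zero
```

Run:
```python
from dk import *
t=snap("top"); sc=snap("scene")
for thr in (50,60,70):
    try:
        k,b=dark(t,(167,212,186,236),thr); print("top",thr,k.round(1),b.round(1),onplane(t,*k,132).round(1))
    except Exception as e: print(e)
k2,b2=dark(sc,(420,297,442,326),60); print("sc",k2.round(1),b2.round(1),onplane(sc,*k2,128).round(1),onplane(sc,*k2,132).round(1))
f=cv2.resize(t["frame"][205:295,130:330],None,fx=4,fy=4,interpolation=cv2.INTER_CUBIC)
h=cv2.cvtColor(f,cv2.COLOR_RGB2HSV); m=((h[...,1]<45)&(h[...,2]>130)).astype(np.uint8)
ed=[]
for u in range(260,670,6):
    r=np.where(m[:,u]>0)[0]
    if len(r): ed.append((u/4+130-.4,r.max()/4+205-.4))
def fit(P,z):
    W=np.array([onplane(t,*p,z)[:2] for p in P]); y=W[:,1]-W[:,1].mean()
    k=np.ones(len(P),bool)
    for _ in range(6): a=np.polyfit(y[k],W[k,0],1); r=abs(W[:,0]-np.polyval(a,y)); k=r<max(1.5,np.median(r)*1.5)
    return a.round(4), k.sum(),len(P)
print("tray near edge dx/dy",fit(np.array(ed),80))
g=cv2.cvtColor(t["frame"],cv2.COLOR_RGB2GRAY); pts=[]
for u in list(range(233,237))+list(range(261,266))+list(range(286,289)):
    v0=232+(u-236)*.15; v=np.arange(int(v0-5),int(v0+6)); w=np.clip(g[v,u].astype(float)-130,0,60); pts.append((u,(v*w).sum()/w.sum()))
print(np.round(pts,1).tolist()); print("bar dx/dy",fit(np.array(pts),138))
```

```text
top 50 [175.4 228.1] [175.2 228.    1.5   1.2] [503.2 231.4 132. ]
top 60 [175.9 225.9] [171.8 222.    8.    8.2] [507.9 230.5 132. ]
top 70 [173.1 224.9] [167.  220.2  13.5  10.5] [510.1 236.8 132. ]
sc [430.  311.5] [423.8 300.8  13.2  22. ] [505.9 233.9 128. ] [508.9 235.7 132. ]
tray near edge dx/dy (array([1.413000e-01, 3.936283e+02]), np.int64(41), 69)
[[233.0, 231.5], [234.0, 231.6], [235.0, 231.7], [236.0, 232.0], [261.0, 235.5], [262.0, 235.7], [263.0, 235.9], [264.0, 236.1], [265.0, 236.2], [286.0, 240.1], [287.0, 239.7], [288.0, 239.5]]
bar dx/dy (array([1.478000e-01, 4.874121e+02]), np.int64(12), 12)
```

Emit:
{"name": "apply_moves", "arguments": {"moves": [0.13, 0.41, 0, 0, 0.12, 0.41, 0, 0, 0, 0, 0.6, 0, 0, 0, 0.6, 0, 0, 0, 0.2, 0, 0, 0, 0, 0, 0, 0, 0, 0]}}

```text
time: 26.93
tcp_pos: [507.2, 234.5, 171.0]
tool_rot: [3.141, -0.039, -0.001]
contact_force: [1.3, -0.9, 0.0]
width: 38.8
grasp_force: 0.0
```

```bash
python3 go.py -0.024 507.5 234 128
python3 - <<'E'
from h import *
s=snap("wrist"); save(s,"w13"); f=s["frame"]; m=(f.max(2)<45).astype(np.uint8)
from scipy.ndimage import label
# is knob (dark) between the fingers? expected pixel
c=-s["R"].T@s["t"]
def wproj(X):
    q=s["R"]@np.array(X,float)+s["t"]; r=np.hypot(q[0],q[1]); a=np.arctan2(r,q[2]); K=s["camera_matrix"]; return (K[0,0]*a*q[0]/r+K[0,2],K[1,1]*a*q[1]/r+K[1,2])
print("knob top expected",wproj((507.5,234,146)),"foot",wproj((507.5,234,100)))
g=f.max(2); 
for v in range(230,330,10): print(v,"".join("#" if g[v,u]<50 else "+" if g[v,u]<90 else "." for u in range(230,400,4)))
E
```

```text
tcp [507.2 234.5 171. ] th -0.025 zax [-0.001 -0.    -1.   ] turn -0.001 w 38.8 F [ 1.3 -0.9  0. ] t 26.93 q1,6 [0.43 2.03]
[507.5, 234.0, 128.0] -> [0.008 0.012 1.075]
knob top expected (np.float64(318.06084394660525), np.float64(297.0807243580076)) foot (np.float64(317.36717849557164), np.float64(264.0738070915022))
230 ...........++.............++..++...........
240 ...............++....+....++.++............
250 .................+......+++..++............
260 .................########+..++.............
270 ................##########++............+++
280 ................###########.............#++
290 ................###########.............++.
300 ........##..+++############......+#......+.
310 +###...+##+....+###########......###...+##+
320 +++...+###+......+#######........####....++
```

Emit:
{"name": "apply_moves", "arguments": {"moves": [-0.05, 0, 0.4, 0, 0, 0, 0.4, 0, 0, 0, 0.275, 0, 0, 0, 0, 0, 0, 0, 0, 0]}}

```text
time: 27.4
tcp_pos: [505.3, 234.7, 128.2]
tool_rot: [3.141, -0.039, -0.0]
contact_force: [-0.2, 0.5, 0.9]
width: 38.2
grasp_force: 0.0
```

Emit:
{"name": "apply_moves", "arguments": {"moves": [0, 0, 0, 0, 0, 0, 0, 0, 0, 0, 0, 0, 0, 0, 0, 0], "gripper": -0.9}}

```text
time: 27.73
tcp_pos: [505.9, 235.1, 129.0]
tool_rot: [-3.14, 0.039, -0.003]
contact_force: [-2.1, 2.0, 7.3]
width: 20.4
grasp_force: 58.5
```

```bash
python3 go.py 9; python3 -c "
from h import *
o=manip.observe();print(o['contact_force'],o['torque'],o['grasp_force'])"
```

```text
tcp [505.9 235.1 129. ] th -0.025 zax [ 0.002  0.001 -1.   ] turn 0.0 w 20.4 F [-2.1  2.   7.3] t 27.73 q1,6 [0.43 2.03]
[-2.09396202  2.04162393  7.32580071] [0.29901565 0.24257652 0.01444925] 58.542675375938416
```

Emit:
{"name": "apply_moves", "arguments": {"moves": [-0.094, -0.075, 0, 0, -0.094, -0.076, 0, 0, -0.122, -0.182, 0, 0, -0.122, -0.183, 0, 0, -0.043, -0.215, 0, 0, -0.043, -0.215, 0, 0]}}

```text
time: 28.23
tcp_pos: [485.8, 272.9, 129.0]
tool_rot: [3.141, -0.039, 0.002]
contact_force: [3.8, -3.1, 4.0]
width: 20.7
grasp_force: 59.3
```

```bash
python3 go.py -0.024 487 273 128
```

```text
tcp [485.8 272.9 129. ] th -0.025 zax [ 0.001 -0.    -1.   ] turn -0.001 w 20.7 F [ 3.8 -3.1  4. ] t 28.23 q1,6 [0.51 2.11]
[487.0, 273.0, 128.0] -> [ 0.029 -0.004  0.026]
```

Emit:
{"name": "apply_moves", "arguments": {"moves": [0.086, -0.43, 0, 0, 0.244, -0.365, 0, 0, 0.365, -0.244, 0, 0, 0.43, -0.086, 0, 0, 0, 0, 0, 0]}}

```text
time: 28.65
tcp_pos: [535.1, 317.4, 129.0]
tool_rot: [-3.141, 0.038, -0.007]
contact_force: [1.0, 0.5, 7.7]
width: 20.6
grasp_force: 60.6
```

Emit:
{"name": "apply_moves", "arguments": {"moves": [0.43, 0.086, 0, 0, 0.365, 0.244, 0, 0, 0.244, 0.365, 0, 0, 0.086, 0.43, 0, 0, 0, 0, 0, 0]}}

```text
time: 29.07
tcp_pos: [575.7, 268.0, 129.0]
tool_rot: [3.14, -0.041, -0.001]
contact_force: [-1.8, -0.7, 7.4]
width: 20.5
grasp_force: 61.3
```

Emit:
{"name": "apply_moves", "arguments": {"moves": [-0.086, 0.43, 0, 0, -0.244, 0.365, 0, 0, -0.365, 0.244, 0, 0, -0.43, 0.086, 0, 0, 0, 0, 0, 0]}}

```text
time: 29.48
tcp_pos: [527.5, 227.6, 129.1]
tool_rot: [-3.138, 0.041, -0.0]
contact_force: [-0.4, 4.4, 0.6]
width: 20.8
grasp_force: 61.9
```

Emit:
{"name": "apply_moves", "arguments": {"moves": [-0.43, -0.086, 0, 0, -0.365, -0.244, 0, 0, -0.244, -0.365, 0, 0, -0.086, -0.43, 0, 0, 0, 0, 0, 0]}}

```text
time: 29.9
tcp_pos: [486.0, 275.7, 129.0]
tool_rot: [-3.139, 0.038, -0.005]
contact_force: [-1.2, 1.7, 8.5]
width: 20.5
grasp_force: 63.7
```

Emit:
{"name": "apply_moves", "arguments": {"moves": [0.086, -0.43, 0, 0, 0.244, -0.365, 0, 0, 0.365, -0.244, 0, 0, 0.43, -0.086, 0, 0, 0.43, 0.086, 0, 0, 0.365, 0.244, 0, 0, 0.244, 0.365, 0, 0, 0.086, 0.43, 0, 0]}}

```text
time: 30.57
tcp_pos: [576.2, 271.2, 129.0]
tool_rot: [-3.14, 0.039, -0.0]
contact_force: [-13.9, 4.2, 14.4]
width: 20.8
grasp_force: 64.5
```

Emit:
{"name": "apply_moves", "arguments": {"moves": [-0.086, 0.43, 0, 0, -0.244, 0.365, 0, 0, -0.365, 0.244, 0, 0, -0.43, 0.086, 0, 0, -0.43, -0.086, 0, 0, -0.365, -0.244, 0, 0, -0.244, -0.365, 0, 0, -0.086, -0.43, 0, 0, 0, 0, 0, 0]}}

```text
time: 31.32
tcp_pos: [486.0, 275.7, 129.0]
tool_rot: [-3.139, 0.038, -0.005]
contact_force: [-1.5, 0.5, 8.4]
width: 20.4
grasp_force: 64.0
```

```bash
python3 go.py -0.024 486 272.5 128.5
python3 - <<'E'
from h import *
s=snap("top"); save(s,"t14")
g=s["frame"][140:250,200:330]; h=cv2.cvtColor(g,cv2.COLOR_RGB2HSV); m=((h[...,2]>150)&(h[...,1]<45)).astype(np.uint8)
c=max(cv2.findContours(m,cv2.RETR_EXTERNAL,cv2.CHAIN_APPROX_NONE)[0],key=cv2.contourArea); print(cv2.minAreaRect(c))
E
```

```text
tcp [486.  275.7 129. ] th -0.024 zax [ 0.003  0.003 -1.   ] turn -0.0 w 20.4 F [-1.5  0.5  8.4] t 31.32 q1,6 [0.51 2.11]
[486.0, 272.5, 128.5] -> [0.001 0.081 0.012]
((62.49999237060547, 65.99999237060547), (106.99998474121094, 85.99998474121094), -0.0)
```

Emit:
{"name": "apply_moves", "arguments": {"moves": [0.086, -0.43, 0, 0, 0.244, -0.365, 0, 0, 0.365, -0.244, 0, 0, 0.43, -0.086, 0, 0, 0.43, 0.086, 0, 0, 0.365, 0.244, 0, 0, 0.244, 0.365, 0, 0, 0.086, 0.43, 0, 0]}}

```text
time: 32.03
tcp_pos: [576.2, 271.0, 129.0]
tool_rot: [-3.14, 0.039, 0.0]
contact_force: [-14.4, 5.4, 15.6]
width: 20.4
grasp_force: 64.8
```

Emit:
{"name": "apply_moves", "arguments": {"moves": [-0.086, 0.43, 0, 0, -0.244, 0.365, 0, 0, -0.365, 0.244, 0, 0, -0.43, 0.086, 0, 0, -0.43, -0.086, 0, 0, -0.365, -0.244, 0, 0, -0.244, -0.365, 0, 0, -0.086, -0.43, 0, 0, 0, 0, 0, 0]}}

```text
time: 32.78
tcp_pos: [486.0, 275.6, 129.0]
tool_rot: [-3.139, 0.038, -0.004]
contact_force: [-0.1, 0.1, 9.5]
width: 20.6
grasp_force: 64.3
```

Emit:
{"name": "apply_moves", "arguments": {"moves": [0.086, -0.43, 0, 0, 0.244, -0.365, 0, 0, 0.365, -0.244, 0, 0, 0.43, -0.086, 0, 0, 0.43, 0.086, 0, 0, 0.365, 0.244, 0, 0, 0.244, 0.365, 0, 0, 0.086, 0.43, 0, 0]}}

```text
time: 33.45
tcp_pos: [576.2, 271.0, 128.9]
tool_rot: [-3.14, 0.039, 0.0]
contact_force: [-14.1, 3.6, 15.4]
width: 20.6
grasp_force: 65.0
```

Emit:
{"name": "apply_moves", "arguments": {"moves": [-0.086, 0.43, 0, 0, -0.244, 0.365, 0, 0, -0.365, 0.244, 0, 0, -0.43, 0.086, 0, 0, -0.43, -0.086, 0, 0, -0.365, -0.244, 0, 0, -0.244, -0.365, 0, 0, -0.086, -0.43, 0, 0, 0, 0, 0, 0, 0, 0, 0, 0, 0, 0, 0, 0]}}

```text
time: 34.37
tcp_pos: [485.9, 273.5, 129.0]
tool_rot: [-3.14, 0.038, -0.002]
contact_force: [-3.0, 1.0, 8.6]
width: 20.8
grasp_force: 64.4
```

```bash
python3 go.py -0.024 486 272.5 128.5
```

```text
tcp [485.9 273.5 129. ] th -0.024 zax [ 0.002  0.001 -1.   ] turn -0.0 w 20.8 F [-3.   1.   8.6] t 34.37 q1,6 [0.51 2.1 ]
[486.0, 272.5, 128.5] -> [0.002 0.025 0.013]
```

Emit:
{"name": "apply_moves", "arguments": {"moves": [0, 0, 0, 0, 0, 0, 0, 0, 0, 0, 0, 0, 0, 0, 0, 0, 0, 0, -0.4, 0, 0, 0, -1, 0, 0, 0, -1, 0, 0, 0, -0.4, 0, 0, 0, 0, 0], "gripper": 0}}

```text
time: 35.12
tcp_pos: [487.6, 273.8, 244.3]
tool_rot: [-3.138, 0.039, -0.01]
contact_force: [-0.2, 0.5, 0.7]
width: 42.8
grasp_force: 0.0
```

```bash
python3 - <<'E'
from dk import *
t=snap("top"); sc=snap("scene"); save(t,"t15"); save(sc,"s15")
k,b=dark(sc,(436,295,470,335),60); print("crank sc",k.round(1),onplane(sc,*k,130).round(1))
def mask(s,box,f,n,z,lo):
    x0,y0,x1,y1=box; h=cv2.cvtColor(cv2.resize(s["frame"][y0:y1,x0:x1],None,fx=4,fy=4,interpolation=cv2.INTER_CUBIC),cv2.COLOR_RGB2HSV)
    m=f(h).astype(np.uint8)
    for c in cv2.findContours(m,cv2.RETR_EXTERNAL,cv2.CHAIN_APPROX_NONE)[0]:
        if cv2.contourArea(c)<lo*16: continue
        r=cv2.minAreaRect(c); M=cv2.moments(c); q=np.array([M["m10"]/M["m00"],M["m01"]/M["m00"]])/4+[x0-.4,y0-.4]
        bb=cv2.boxPoints(r)/4+[x0-.4,y0-.4]; print(n,"px",q.round(1),"area",cv2.contourArea(c)/16,"box",(np.array(r[1])/4).round(1),round(r[2],1))
        if z: W=np.array([onplane(s,*p,z)[:2] for p in bb]); print("   world",W.mean(0).round(1),np.linalg.norm(W[1]-W[0]).round(1),np.linalg.norm(W[2]-W[1]).round(1),np.degrees(np.arctan2(*(W[1]-W[0])[::-1])).round(2))
mask(t,(345,138,400,198),lambda h:(h[...,1]<70)&(h[...,0]>60),"box",55,300)
mask(t,(362,160,390,185),lambda h:(h[...,2]>165)&(h[...,1]<40),"head top",113,5)
mask(sc,(232,224,258,262),lambda h:(h[...,2]>165)&(h[...,1]<40),"head sc",113,5)
E
python3 go.py 9
```

```text
crank sc [452.3 317.2] [487.4 272.8 130. ]
head top px [375.4 173.8] area 55.15625 box [6.8 9.2] 90.0
   world [ 629.6 -213.1] 20.9 15.4 -89.75
head sc px [239.  251.3] area 28.65625 box [11.1  3.2] 39.1
   world [ 668.3 -174.1] 8.8 32.0 -156.1
head sc px [243.2 232.7] area 50.875 box [7.9 8.1] 43.4
   world [ 624.  -219.8] 23.4 25.0 -159.58
tcp [485.5 272.7 240. ] th -0.025 zax [ 0.001  0.    -1.   ] turn 0.0 w 42.7 F [ 0.4  0.5 -0. ] t 35.22 q1,6 [0.51 2.1 ]
```

Emit:
{"name": "apply_moves", "arguments": {"moves": [0, 0, 0, -0.045, 0.246, 0.871, 0, 0, 0.246, 0.871, 0, 0, 0.246, 0.871, 0, 0, 0.246, 0.871, 0, 0, 0.246, 0.871, 0, 0, 0.246, 0.871, 0, 0, 0.246, 0.871, 0, 0, 0.246, 0.871, 0, 0, 0.246, 0.871, 0, 0, 0.246, 0.871, 0, 0, 0.246, 0.871, 0, 0], "gripper": 0.1}}

```text
time: 36.22
tcp_pos: [596.7, -111.0, 237.4]
tool_rot: [-3.141, -0.016, 0.005]
contact_force: [0.4, -0.1, 0.5]
width: 46.9
grasp_force: 0.0
```

Emit:
{"name": "apply_moves", "arguments": {"moves": [0.246, 0.871, 0.3, 0, 0.246, 0.871, 0.3, 0, 0.246, 0.871, 0.3, 0, 0, 0, 0.3, 0, 0, 0, 0, 0, 0, 0, 0, 0, 0, 0, 0, 0]}}

```text
time: 36.8
tcp_pos: [627.7, -212.3, 191.2]
tool_rot: [-3.141, -0.017, 0.002]
contact_force: [0.3, 0.7, 0.8]
width: 47.1
grasp_force: 0.0
```

```bash
python3 go.py 0.01 628.5 -214 108
python3 - <<'E'
from h import *
s=snap("wrist"); save(s,"w16"); f=s["frame"]
h=cv2.cvtColor(f,cv2.COLOR_RGB2HSV)
m=((h[...,2]>165)&(h[...,1]<40)).astype(np.uint8)
for c in cv2.findContours(m,cv2.RETR_EXTERNAL,cv2.CHAIN_APPROX_NONE)[0]:
    a=cv2.contourArea(c)
    if a>150:
        r=cv2.minAreaRect(c); bb=cv2.boxPoints(r); W=np.array([wplane(s,*p,118)[:2] for p in bb]); print(np.round(r[0]),np.round(r[1],1),round(r[2],1),W.mean(0).round(1),[np.linalg.norm(W[i+1]-W[i]).round(1) for i in(0,1)])
m=((h[...,1]<60)&(h[...,0]>70)&(h[...,0]<130)&(h[...,2]>60)&(h[...,2]<165)).astype(np.uint8); m[300:]=0
for c in cv2.findContours(m,cv2.RETR_EXTERNAL,cv2.CHAIN_APPROX_NONE)[0]:
    if cv2.contourArea(c)>4000:
        p=cv2.approxPolyDP(c,8,True)[:,0]; print([ (tuple(q.tolist()),wplane(s,*q.astype(float),55)[:2].round(0).tolist()) for q in p])
E
```

```text
tcp [ 627.7 -212.3  191.2] th 0.011 zax [-0.002  0.001 -1.   ] turn 0.001 w 47.1 F [0.3 0.7 0.8] t 36.8 q1,6 [-0.33  1.23]
[628.5, -214.0, 108.0] -> [0.02  0.044 2.08 ]
[615. 473.] [20.1 25.2] 31.0 [ 344.  -591.4] [np.float64(39.7), np.float64(75.0)]
[316. 266.] [34. 39.] 90.0 [ 625.8 -211.6] [np.float64(22.2), np.float64(20.8)]
[318. 218.] [42.2 41.7] 52.1 [ 653.9 -212.5] [np.float64(23.2), np.float64(23.7)]
[ 25. 270.] [131.9  36.7] 78.9 [613.4   8. ] [np.float64(42.9), np.float64(99.2)]
[ 65. 295.] [130. 231.] 0.0 [579.4  -9.2] [np.float64(250.0), np.float64(117.4)]
[268. 133.] [24.7 17.1] 18.4 [ 701.3 -185.3] [np.float64(9.3), np.float64(13.5)]
[17. 52.] [78. 34.] 90.0 [775.7  -3. ] [np.float64(40.3), np.float64(57.9)]
[((254, 121), [711.0, -167.0]), ((252, 132), [703.0, -166.0]), ((286, 120), [712.0, -190.0]), ((316, 122), [710.0, -211.0]), ((320, 132), [703.0, -214.0]), ((305, 125), [708.0, -203.0]), ((282, 130), [704.0, -187.0]), ((287, 141), [697.0, -191.0]), ((249, 140), [698.0, -164.0]), ((253, 259), [609.0, -164.0]), ((295, 262), [607.0, -196.0]), ((297, 247), [619.0, -198.0]), ((312, 246), [620.0, -209.0]), ((312, 218), [641.0, -209.0]), ((290, 213), [644.0, -193.0]), ((316, 208), [648.0, -212.0]), ((341, 213), [645.0, -230.0]), ((336, 222), [638.0, -226.0]), ((318, 217), [642.0, -213.0]), ((318, 246), [620.0, -214.0]), ((333, 246), [620.0, -225.0]), ((338, 262), [607.0, -229.0]), ((377, 261), [608.0, -259.0]), ((383, 123), [711.0, -259.0])]
```

Emit:
{"name": "apply_moves", "arguments": {"moves": [-0.03, 0, 0.6, 0, 0, 0, 0.6, 0, 0, 0, 0.5, 0, 0, 0, 0.35, 0, 0, 0, 0.03, 0, 0, 0, 0, 0, 0, 0, 0, 0]}}

```text
time: 37.43
tcp_pos: [627.9, -213.3, 109.9]
tool_rot: [3.141, 0.017, 0.003]
contact_force: [0.4, 0.6, 0.0]
width: 46.9
grasp_force: 0.0
```

Emit:
{"name": "apply_moves", "arguments": {"moves": [0, 0, 0, 0, 0, 0, 0, 0, 0, 0, 0, 0, 0, 0, 0, 0], "gripper": -0.9}}

```text
time: 37.77
tcp_pos: [627.7, -213.4, 110.0]
tool_rot: [3.141, 0.016, 0.003]
contact_force: [-1.0, 2.4, 6.0]
width: 20.9
grasp_force: 60.6
```

Emit:
{"name": "apply_moves", "arguments": {"moves": [-0.045, 0, -0.094, 0, -0.045, 0, -0.094, 0, -0.046, 0, -0.093, 0, 0, 0, 0, 0, 0, 0, 0, 0]}}

```text
time: 38.18
tcp_pos: [622.3, -213.5, 120.4]
tool_rot: [3.141, 0.016, 0.003]
contact_force: [5.9, 1.3, -2.6]
width: 21.2
grasp_force: 59.6
```

```bash
python3 go.py 9
python3 - <<'E'
import numpy as np
a=np.linspace(-.45,.45,10); p=np.c_[90.5*np.sin(a),-90.5*np.cos(a)]/40
print(np.diff(p,axis=0).round(3).tolist())
E
```

```text
tcp [ 622.3 -213.5  120.4] th 0.01 zax [ 0.002 -0.    -1.   ] turn 0.0 w 21.2 F [ 5.9  1.3 -2.6] t 38.18 q1,6 [-0.33  1.23]
[[0.208, -0.088], [0.216, -0.067], [0.222, -0.045], [0.225, -0.023], [0.226, 0.0], [0.225, 0.023], [0.222, 0.045], [0.216, 0.067], [0.208, 0.088]]
```

Emit:
{"name": "apply_moves", "arguments": {"moves": [0.2, 0, -0.11, 0, 0.216, 0, -0.067, 0, 0.222, 0, -0.045, 0, 0.225, 0, -0.023, 0, 0, 0, 0, 0]}}

```text
time: 38.6
tcp_pos: [657.9, -213.0, 129.6]
tool_rot: [3.141, 0.017, 0.001]
contact_force: [0.5, 0.6, -4.6]
width: 20.8
grasp_force: 59.2
```

Emit:
{"name": "apply_moves", "arguments": {"moves": [0.226, 0, 0, 0, 0.225, 0, 0.023, 0, 0.222, 0, 0.045, 0, 0.216, 0, 0.067, 0, 0.208, 0, 0.088, 0, 0, 0, 0, 0, 0, 0, 0, 0]}}

```text
time: 39.18
tcp_pos: [700.0, -212.5, 119.8]
tool_rot: [-3.141, -0.017, 0.002]
contact_force: [-1.8, 2.8, -3.9]
width: 20.7
grasp_force: 59.4
```

```bash
python3 go.py 9
```

```text
tcp [ 700.  -212.5  119.8] th 0.011 zax [-0.001  0.    -1.   ] turn 0.0 w 20.7 F [-1.8  2.8 -3.9] t 39.18 q1,6 [-0.3   1.26]
```

Emit:
{"name": "apply_moves", "arguments": {"moves": [-0.043, 0, 0.09, 0, -0.043, 0, 0.09, 0, -0.043, 0, 0.08, 0, 0, 0, 0, 0, 0, 0, 0, 0]}}

```text
time: 39.6
tcp_pos: [695.0, -212.7, 110.7]
tool_rot: [3.142, 0.016, 0.001]
contact_force: [0.4, 2.2, -0.8]
width: 20.8
grasp_force: 59.7
```

```bash
python3 go.py 9
```

```text
tcp [ 695.  -212.7  110.7] th 0.01 zax [ 0.001 -0.    -1.   ] turn 0.0 w 20.8 F [ 0.4  2.2 -0.8] t 39.6 q1,6 [-0.3   1.26]
```

Emit:
{"name": "apply_moves", "arguments": {"moves": [0, 0, 0, 0, 0, 0, 0, 0, 0, 0, 0, 0, 0, 0, 0, 0, 0, 0, -0.3, 0, 0, 0, -0.8, 0, 0, 0, -0.9, 0, -0.5, 0, -0.5, 0, -0.9, 0, 0, 0, -0.9, 0, 0, 0, -0.9, 0, 0, 0, -0.9, 0, 0, 0], "gripper": 0}}

```text
time: 40.6
tcp_pos: [529.5, -214.4, 211.4]
tool_rot: [3.141, 0.017, 0.002]
contact_force: [0.1, -0.3, -0.2]
width: 42.5
grasp_force: 0.0
```

Emit:
{"name": "apply_moves", "arguments": {"moves": [-0.8, 0.4, 0, 0, -0.8, 0.4, 0, 0, -0.3, 0.4, 0, 0, 0, 0, 0, 0, 0, 0, 0, 0, 0, 0, 0, 0, 0, 0, 0, 0]}}

```text
time: 41.18
tcp_pos: [456.3, -262.9, 210.7]
tool_rot: [3.141, 0.017, 0.001]
contact_force: [-0.0, -0.3, -0.5]
width: 42.7
grasp_force: 0.0
```

Run:
```python
from meas import *
from dk import dark
t=snap("top"); sc=snap("scene"); save(t,"t17"); save(sc,"s17")
def blobs(s,box,z,lo):
    x0,y0,x1,y1=box; h=cv2.cvtColor(cv2.resize(s["frame"][y0:y1,x0:x1],None,fx=4,fy=4,interpolation=cv2.INTER_CUBIC),cv2.COLOR_RGB2HSV)
    m=((h[...,2]>165)&(h[...,1]<40)).astype(np.uint8)
    for c in cv2.findContours(m,cv2.RETR_EXTERNAL,cv2.CHAIN_APPROX_NONE)[0]:
        if cv2.contourArea(c)>lo*16:
            M=cv2.moments(c); q=np.array([M["m10"]/M["m00"],M["m01"]/M["m00"]])/4+[x0-.4,y0-.4]; print("head?",q.round(1),cv2.contourArea(c)/16,onplane(s,*q,z).round(1))
blobs(t,(355,140,392,188),118,5); blobs(sc,(220,224,262,275),118,8)
print("expect",proj(t,(695,-212.5,118)),proj(sc,(695,-212.5,118)))
k,b=dark(sc,(436,295,470,335),60); print("crank sc",k.round(1),onplane(sc,*k,130).round(1))
# tray: keeper knob, bar & units at the far side
print("keeper knob expected near", proj(t,(712,182,160)),proj(sc,(712,182,160)))
k,b=dark(t,(185,130,240,185),60); print(k.round(1),b.round(1),onplane(t,*k,160).round(1))
whites(t,(200,130,312,230),165,124,40)
print(manip.observe()["tcp_pos"],manip.observe()["joint_vel"].round(3))
```

```text
head? [357.7 146.3] 13.15625 [ 690.9 -172.5  118. ]
head? [375.1 144.2] 39.84375 [ 696.  -211.7  118. ]
head? [232.6 258.6] 12.65625 [ 695.3 -160.   118. ]
head? [221.4 246. ] 23.625 [ 690.1 -210.9  118. ]
expect [375.42570826 144.58372995] [219.12499187 246.66507215]
crank sc [452.3 317.2] [487.4 272.8 130. ]
keeper knob expected near [196.64895096 131.88148363] [335.38545733 345.26531809]Traceback (most recent call last):
  File "<stdin>", line 15, in <module>
  File "dk.py", line 5, in dark
    c=max(cs,key=cv2.contourArea); (x,y,w,h)=cv2.boundingRect(c); M=cv2.moments(c)
ValueError: max() iterable argument is empty
```

Run:
```python
from meas import *
from dk import dark
t=snap("top"); 
p=proj(t,(563,181,160)); print("exp knob",p.round(1)); x,y=p.astype(int)
for thr in(60,80,100):
  try: k,b=dark(t,(x-14,y-14,x+18,y+14),thr); print(k.round(1),b.round(1),onplane(t,*k,160).round(1))
  except Exception as e: print(e)
q=proj(t,(558,-49,140)); print("exp pivot",q.round(1)); x,y=q.astype(int)
k2,b=dark(t,(x-12,y-12,x+12,y+12),100); print(k2.round(1),b.round(1),onplane(t,*k2,140).round(1))
c=[proj(t,X).round(0).tolist() for X in((680,-60,84),(680,190,84),(530,-60,84),(530,190,84))]; print(c)
x0,x1=int(min(a[0] for a in c))-4,int(max(a[0] for a in c))+4; y0,y1=int(min(a[1] for a in c))-4,int(max(a[1] for a in c))+4
whites(t,(x0,y0,x1,y1),165,124,60)
g=cv2.cvtColor(t["frame"],cv2.COLOR_RGB2GRAY)
for yy in (30.5,63.6,97):  # rails between units: bar profile
    u=int(round(proj(t,(560,yy,138))[0])); v0=int(proj(t,(560,yy,138))[1]); print(u,v0-12,g[v0-12:v0+12,u].tolist())
```

```text
exp knob [195.8 199.8]
[195.7 196. ] [191.5 192.2   9.    7.5] [571.2 181.3 160. ]
[184.3 204.9] [181.  199.2   9.5  13.8] [551.6 205.7 160. ]
[184.4 205.3] [181.  198.2  10.2  14.8] [550.8 205.6 160. ]
exp pivot [302.2 203.6]
[301.5 199.3] [297.8 194.8   8.8  10.2] [567.5 -47.4 140. ]
[[308.0, 154.0], [200.0, 154.0], [308.0, 218.0], [199.0, 218.0]]
c [594.   62.4] size 255.4 149.0 ang -1.567 px [252.8 188.2]
c [615.   77.1] size 111.6 222.7 ang 1.551 px [246.3 178.9]
266 190 [85, 84, 87, 90, 94, 130, 167, 180, 182, 184, 169, 129, 96, 88, 82, 86, 87, 97, 136, 184, 196, 197, 199, 198]
251 190 [186, 132, 145, 186, 172, 154, 170, 182, 179, 175, 159, 116, 122, 150, 135, 98, 91, 109, 151, 188, 199, 198, 194, 197]
236 190 [89, 85, 88, 89, 127, 169, 179, 179, 180, 175, 149, 104, 86, 84, 89, 87, 95, 131, 184, 196, 197, 195, 196, 194]
```

The toggle head is now at (696,-212), on the far side. The crank knob is at the white mark, the bar lies parallel to the rails, and the arm is clear.

```bash
python3 -c "
from bench import manip
print(manip.close_job())"
```

```text
the job is handed in; nothing more can be done
None
```

The job is handed in, but no verdict came back: by camera and force readings, all three units are seated, the keeper is shut (about 0 rad), the wheel is four turns on at the white mark, and the toggle is locked on the far side.

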